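# Fit the divider comb to the grip rack, lock it and dock the rack

## Robot

A 6-joint arm with a two-finger parallel gripper is mounted at the origin on the work surface. World frame = base frame: x ahead of the robot, y to its left, z up, the work surface at z = 0. Lengths are in m, angles in rad, forces in N, time in s.
With the tool pointing down it reaches from about 0.425 to 0.95 m from the base axis. Payload 3.5 kg.
Tool frame: the origin (TCP) lies between the finger pads; the fingertips stand 11 mm ahead of it and the grasp point (between the pads) lies 8 mm behind it (ctrl.tcp_to_tips is the distance from the TCP to the fingertips, in m); z points along the fingers, y is the direction in which the jaws open and shut (so a half turn about z gives the same grasp; the last joint's range is limited). The gripper opens to 85 mm and grips with 20 to 120 N. Pads are 22 mm wide; open, the fingers measure 114 mm over their backs; the gripper's body (76 mm by 85 mm) begins 54 mm behind the grasp point. The pads swing forward as they close: fully open they stand 13 mm farther back than shut.
Start: joints at [-1.452, 0.286, 1.577, -0, 1.279, -0.15], TCP at [0.179, -0.651, 0.242] pointing down, gripper open.
Joint ranges: [-2.77, 2.77], [-0.9, 2.22], [0.21, 2.48], [-1.53, 4.67], [0.24, 2.81], [-2.84, 2.84]. Speed limits (rad/s): [2.79, 2.79, 3.14, 3.14, 3.14, 3.14].

## Interface

Orientations are given as a unit quaternion [x, y, z, w].
In Python, from plant import monitor, vision, workorder, ctrl gives the robot as it stands.
- The arm moves only by the tool jog_arm, never from a script. Its argument "series" is a list of rows, each a list of 4 numbers: the shift along the tool's x, y, z in m, then the turn about the tool's z in rad. In form: [[tx, ty, tz, spin], ...]. A call has exactly 8 rows; each row shifts and turns the pose as measured when the row begins, along the tool's axes as they then stand; what a row does not reach is not made up. A row lasts 1/12 s, in which the tool goes at most 41.7 mm and 7.16 degrees, less where a joint would pass 70% of its speed; a pose out of reach is approached as far as the arm can. A call is refused whole if a number of a shift passes 0.0417 or a number of a turn 0.125, either way. A call with a gripper value outside its range is refused whole. "grip" is the finger opening in m, from 0 to 0.0854, set as the call begins (left out, the last holds). The fingers move at their own pace and stop on an object; "grip_force" is the grip in N (left out, the last holds). Time passes only in rows, so rows that do not move let the fingers close, or fill a call up. It gives the time, the measured TCP pose, the force and the opening at its end, in the units of the state.
- monitor.get_state(): the state, without advancing time (a new reading comes with each control period).
- vision.read_camera(name): name is "side" or "top" or "wrist"; returns the picture (384x512x3 uint8, red, green, blue); there is no depth.
- vision.get_calibration(name): a dict with "vfov" (degrees; the focal length in pixels is half the picture's height over the tangent of half this angle, whatever the lens; pixels are square), "cx", "cy" (the principal point, pixels), "R" (3x3) and "t" (3): a world point X has camera coordinates R X + t. Camera axes: x right, y down, z forward; pixel columns grow to the right and rows downward; lengths in m; the calibration is good to about 2 mm. A picture is of the moment at which its call begins: read the wrist's pose just before it. get_calibration takes no time and is no camera call; for the wrist camera it gives the pose at the moment of the call.
- workorder.sign_off(): hands the job in, once; it reports no verdict.
The state is a dict: "time": time; "qpos": joint angles; "dq": joint speeds; "joint_efforts": joint torques, N m; "eef_pos": TCP position; "tcp_rot": TCP orientation; "contact_force": force on the tool from outside, world axes, zero at the start; "wrist_torque": the same for the moment, N m; "opening": opening from 0.0 (shut) to 1.0 (fully open).
Only numpy, scipy, OpenCV 4.12 (cv2) and the standard library are available. Lean on these libraries where they do the work, as an engineer would, in place of code of your own. Each camera call takes 0.05 s, during which the arm holds its last target.

## Task

Take the white divider comb from the steel tray and, keeping hold of it, lower it onto the rack of steel grips so that all five teeth enter their slots together and it sits fully down. Then flip the cam lever over its high point, towards the comb, until it snaps shut on the comb's spine. Last, push the rack all the way back into its dock, and leave the other things on the table where they are.

Things in the scene. Friction and masses are not known exactly. Their poses are not given: they have to be found in the camera images.
- comb_grip (a point): Centre of the comb's grip tab. Axes: x across the comb's thickness, y along its length, z up. The tab, 14 mm thick (x), 40 mm long (y), 25 mm high, stands in the middle on top of a spine 14 mm thick, 156 mm long, 16 mm high. This point is 12.5 mm above the top of the spine and 64.5 mm above the tooth ends. Symmetric: the comb may go in either way round.
- seat (a point): Where the comb_grip point lies when the comb is fully seated, 80.5 mm above the table; moves with the rack. Axes: x the way the rack slides into the dock, y along the row of slots, z up. Five slots at y = -60, -30, 0, 30, 60 mm, each 9 mm wide (y), 34 mm long (x), floor 16 mm and mouth 34 mm above the table.
- dock: White low dock, fixed to the table, holding the aluminium rack; origin on the table, axes as seat. Four steel grips (18 mm thick, 80 mm long along x, tops 49 mm above the table) lie fixed in the rack between the slots, at seat y = -45, -15, 15, 45 mm; the teeth pass between them. Dock side walls 26 mm high at y = +-102 mm, rear block 50 mm high.
- push_plate (a point): Centre of the front face (facing -x of seat) of the rack's upright push plate, 100 mm wide, reaching from 10 to 52 mm above the table; 60 mm before the seat in x. The table before it is clear.
- rack (a joint): Slide of the rack along +x of seat, m: 0 pulled out, 0.07 fully in against the dock's stop. Starts at 0 to 0.015, moves with about 6 N of friction and stays where it is left.
- cam_hinge (a point): Hinge axis of the cam lever, on the rack at seat x = +42, y = +70 mm, 74 mm above the table; the hinge axis lies along seat y.
- cam_tip (a point): Centre of the round black crossbar (17 mm thick, 22 mm wide along y) at the end of the cam lever, 83 mm from the hinge. The lever is a dark steel bar 13 mm wide (y) and 10 mm thick.
- cam (a joint): Angle of the cam lever, rad: 0 open (leaning 35 degrees back from upright towards +x of seat, away from the comb), 0.61 upright, 1.13 high point, 2.18 shut (level, pointing to -x of seat, its pad on the spine). A spring pushes it off the high point either way with about 0.35 N m (4.5 N at the tip): beyond it, it snaps shut by itself.
- ink_cup: small clear ink cup, 24 mm wide, 20 mm high, standing on the tray beside the comb; a bystander, origin at the centre of its underside
- spray: clear bottle, 54 mm wide, 150 mm high; a bystander, origin at the centre of its underside
- ink_a: small ink bottle with label, 32 mm wide, 80 mm high; a bystander, origin at the centre of its underside
- ink_b: small black ink bottle, 32 mm wide, 80 mm high; a bystander, origin at the centre of its underside
- tape: roll of tape lying flat, 60 mm wide, 20 mm high; a bystander, origin at the centre of its underside
- jar: amber jar, 64 mm wide, 65 mm high; a bystander, origin at the centre of its underside
- spare_grip: spare steel grip standing on end, 22 mm wide, 60 mm high; a bystander, origin at the centre of its underside
- comb: The loose white plastic comb, about 90 g; origin level with its tooth ends, below the tab; axes as comb_grip. Five teeth hang from the spine at y = -60, -30, 0, 30, 60 mm: 5 mm thick (y), 30 mm deep (x), 36 mm long, the last 4 mm narrower (3 by 26 mm). At the start it stands upright on its teeth on a shallow steel tray (130 by 220 mm, floor 4 mm above the table).
Mind the look-alikes: they are no part of the job. Of the things that look like the comb, take the one that is farthest from the robot's base at the start.

How it is judged:
By the outcome, as a careful person would: the job done as asked, in the order asked, and still so for the second after the job is handed in, with the robot touching nothing.
It also fails if it takes over 67 s, if anything falls off the work surface, if the arm or the gripper's body presses on something with over 40 N, if the wrist force passes 120 N, or if a joint passes its speed limit or range.

## Working session

There is one attempt and no reset: what is moved stays moved. The work goes in short steps, Python scripts to look and compute and a tool call to move; the robot and the scene stay as the last step left them, time stands still between calls to the robot, and variables do not carry over. Pictures are saved under pics/ and viewed, and the job is handed in when it is done.

Besides the shell and the picture viewer there is one more tool, called after "Call:" as name(argument=value, ...), one argument or row to a line, values as JSON. jog_arm: Moves the arm, as the interface text tells. Its arguments: {"type":"object","properties":{"series":{"type":"array","items":{"type":"array","items":{"type":"number"}}},"grip":{"type":"number"},"grip_force":{"type":"number"}},"required":["series"]}

```bash
mkdir -p pics; ls
python3 - <<'E'
from plant import monitor, vision, workorder, ctrl
import cv2
s=monitor.get_state()
print(s); print(ctrl.tcp_to_tips)
for n in ["side","top","wrist"]:
    c=vision.get_calibration(n); print(n,c)
    cv2.imwrite(f"pics/{n}0.png",vision.read_camera(n)[:,:,::-1])
E
```

```text
pics
{'time': 0.0, 'qpos': array([-1.45203708e+00,  2.87202264e-01,  1.57817350e+00,  1.85617553e-05,
        1.27860026e+00, -1.49970804e-01]), 'dq': array([ 7.66067562e-05, -1.09623149e-03,  2.81895370e-04,  5.42131454e-04,
        7.25452875e-04,  1.19359106e-03]), 'joint_efforts': array([-2.12762811e-04, -4.05977011e+01, -2.92628753e+01, -1.80180346e-04,
        5.79635191e-03,  5.33173505e-06]), 'eef_pos': array([ 0.17919367, -0.65012728,  0.24092464]), 'tcp_rot': array([ 9.90986249e-01,  1.33958330e-01,  2.74796987e-05, -1.19140499e-03]), 'contact_force': array([-0.73635143,  0.67365411,  0.7140161 ]), 'wrist_torque': array([-0.03457518, -0.00162063, -0.02442653]), 'opening': 1.000096435372031}
0.011
side {'vfov': 46.169284861520154, 'cx': 254.56550791485805, 'cy': 190.21412947645558, 'R': array([[-0.93929315, -0.34308425, -0.00464398],
       [-0.19153044,  0.53550412, -0.82252746],
       [ 0.28468309, -0.77170495, -0.56870644]]), 't': array([0.42453022, 0.16792099, 1.35042928])}
top {'vfov': 54.79004503016008, 'cx': 260.4473154153633, 'cy': 192.14042418940875, 'R': array([[-0.02311728, -0.99953436, -0.01991619],
       [-0.98570588,  0.02611383, -0.16643912],
       [ 0.16688171,  0.01578388, -0.98585058]]), 't': array([0.0326133 , 0.46472905, 1.06867896])}
wrist {'vfov': 68.6353860121685, 'cx': 257.04500315709174, 'cy': 192.94196066235358, 'R': array([[ 0.26443334, -0.96439963, -0.00289146],
       [-0.91963099, -0.25305867,  0.3004    ],
       [-0.29043736, -0.0767767 , -0.95380893]]), 't': array([-0.6728496 , -0.03788398,  0.38041053])}
```

View pics/top0.png

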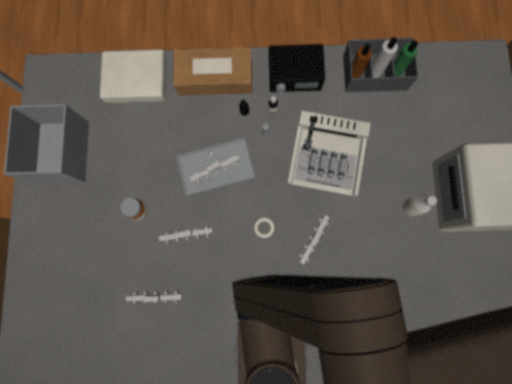

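View pics/side0.png

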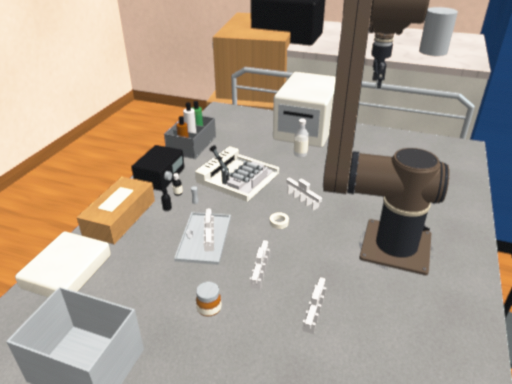

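View pics/wrist0.png

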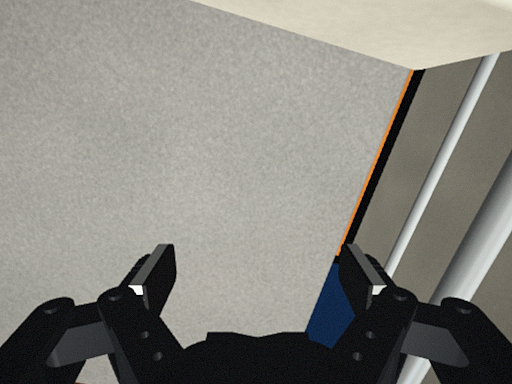

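```bash
cat > h.py <<'E'
from plant import monitor, vision, workorder, ctrl
import cv2, numpy as np
def K(c):
    f=192/np.tan(np.radians(c['vfov'])/2); return f
def ray(c,uv):
    f=K(c); d=np.array([(uv[0]-c['cx'])/f,(uv[1]-c['cy'])/f,1.]); R=np.array(c['R']); o=-R.T@c['t']; return o,R.T@d
def onz(c,uv,z):
    o,d=ray(c,uv); return o+d*(z-o[2])/d[2]
def proj(c,X):
    p=np.array(c['R'])@np.array(X)+c['t']; f=K(c); return np.array([c['cx']+f*p[0]/p[2],c['cy']+f*p[1]/p[2]])
def tri(c1,u1,c2,u2):
    o1,d1=ray(c1,u1);o2,d2=ray(c2,u2); A=np.stack([d1,-d2],1); s=np.linalg.lstsq(A,o2-o1,rcond=None)[0]
    p,q=o1+s[0]*d1,o2+s[1]*d2; return (p+q)/2,np.linalg.norm(p-q)
E
python3 - <<'E'
from h import *
t=cv2.imread('pics/top0.png'); s=cv2.imread('pics/side0.png')
cv2.imwrite('pics/top_c.png',cv2.resize(t[90:210,165:385],None,fx=3.6,fy=3.6,interpolation=cv2.INTER_CUBIC))
cv2.imwrite('pics/side_c.png',cv2.resize(s[130:280,150:330],None,fx=4,fy=4,interpolation=cv2.INTER_CUBIC))
c=vision.get_calibration('top')
for uv in [(214,168),(186,235),(315,240),(153,297)]: p=onz(c,uv,.05); print(uv,p,np.hypot(*p[:2]))
E
```

```text
(214, 168) [0.54074408 0.15861768 0.05      ] 0.5635279290921149
(186, 235) [0.34261311 0.24090427 0.05      ] 0.4188300435683343
(315, 240) [ 0.31919009 -0.13345823  0.05      ] 0.3459673543061361
(153, 297) [0.16951575 0.33322459 0.05      ] 0.37386389887358273
```

View pics/top_c.png

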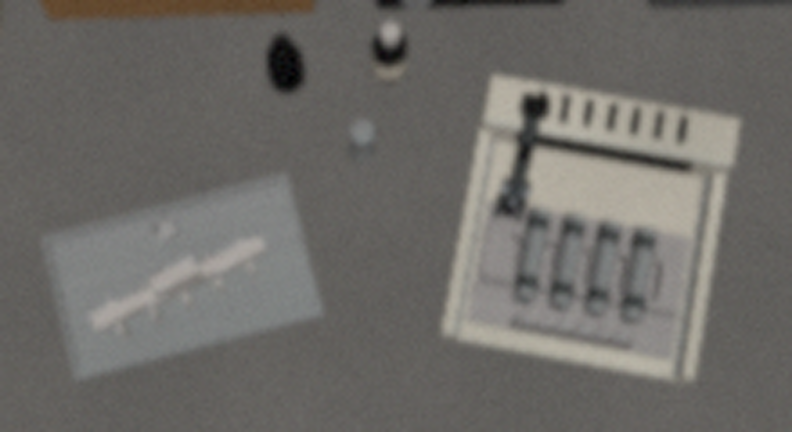

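View pics/side_c.png

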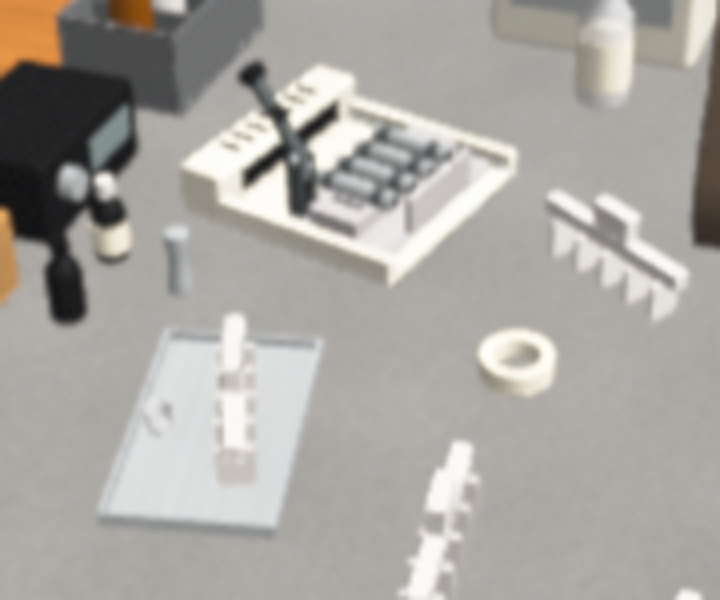

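```bash
cat >> h.py <<'E'
from scipy.spatial.transform import Rotation as Ro
def yaw(s): 
    x=Ro.from_quat(s['tcp_rot']).as_matrix()[:,0]; return np.arctan2(x[1],x[0])
def plan(pts,phi,n,spin_tot=0.,step=.04):
    """pts: world waypoints from current; print rows"""
    rows=[];p=np.array(pts[0],float);left=spin_tot
    for q in pts[1:]:
        q=np.array(q,float);k=max(1,int(np.ceil(np.linalg.norm(q-p)/step)))
        for i in range(k):
            d=(q-p)/k; ds=np.clip(left,-.12,.12); left-=ds
            rows.append([d[0]*np.cos(phi)+d[1]*np.sin(phi), d[0]*np.sin(phi)-d[1]*np.cos(phi), -d[2], ds]); phi-=ds
        p=q
    while abs(left)>1e-3:
        ds=np.clip(left,-.12,.12); left-=ds; rows.append([0,0,0,ds])
    for i,r in enumerate(rows): print([round(float(a),3) for a in r], '---' if i%8==7 else '')
def st():
    s=monitor.get_state(); print('t',round(s['time'],2),'p',s['eef_pos'].round(4),'yaw',round(np.degrees(yaw(s)),2),'F',s['contact_force'].round(1),'op',round(s['opening'],3)); return s
E
python3 - <<'E'
from h import *
c=vision.get_calibration('top')
g=lambda u,v:(165+u/3.6-.36,90+v/3.6-.36)
a=onz(c,g(90,324),.056);b=onz(c,g(266,242),.056);t=onz(c,g(176,273),.081)
print(a,b,np.linalg.norm(a-b),(a+b)/2,t, np.degrees(np.arctan2(-(a-b)[0],(a-b)[1])))
s=st()
plan([s['eef_pos'],[.42,-.25,.26],[.52,.16,.26]],yaw(s),0,-np.radians(114.5-15.4))
E
```

```text
[0.50582247 0.2304358  0.056     ] [0.57148319 0.08400519 0.056     ] 0.16047820018184294 [0.53865283 0.15722049 0.056     ] [0.54088916 0.15553628 0.081     ] 24.151868425872024
t 0.15 p [ 0.1792 -0.6503  0.2412] yaw 15.4 F [0.4 0.5 0.2] op 1.0
[0.028, -0.027, -0.002, -0.12] 
[0.031, -0.023, -0.002, -0.12] 
[0.034, -0.019, -0.002, -0.12] 
[0.036, -0.015, -0.002, -0.12] 
[0.037, -0.011, -0.002, -0.12] 
[0.038, -0.006, -0.002, -0.12] 
[0.039, -0.002, -0.002, -0.12] 
[0.039, 0.003, -0.002, -0.12] ---
[0.038, 0.008, -0.002, -0.12] 
[0.037, 0.012, -0.002, -0.12] 
[0.035, 0.017, -0.002, -0.12] 
[0.033, 0.021, -0.002, -0.12] 
[0.036, 0.014, -0.0, -0.12] 
[0.034, 0.018, -0.0, -0.12] 
[0.031, 0.022, -0.0, -0.05] 
[0.03, 0.024, -0.0, 0.0] ---
[0.03, 0.024, -0.0, 0.0] 
[0.03, 0.024, -0.0, 0.0] 
[0.03, 0.024, -0.0, 0.0] 
[0.03, 0.024, -0.0, 0.0] 
[0.03, 0.024, -0.0, 0.0] 
[0.03, 0.024, -0.0, 0.0] 
[0.03, 0.024, -0.0, 0.0]
```

Candidates in the top view: (214,168) on the steel tray, 0.56 m from the base; (186,235), 0.42 m; (315,240), 0.35 m; (153,297), 0.37 m. The crop shows the tray comb with the ink cup beside it. It is both on the tray and the farthest, so it is the one.

Call:
jog_arm(
  series=[
    [0.028,-0.027,-0.002,-0.12],
    [0.031,-0.023,-0.002,-0.12],
    [0.034,-0.019,-0.002,-0.12],
    [0.036,-0.015,-0.002,-0.12],
    [0.037,-0.011,-0.002,-0.12],
    [0.038,-0.006,-0.002,-0.12],
    [0.039,-0.002,-0.002,-0.12],
    [0.039,0.003,-0.002,-0.12],
  ],
  grip=0.0854,
)

```text
time: 0.82
eef_pos: [0.3351, -0.3752, 0.2516]
tcp_rot: [0.808, 0.589, 0.001, -0.004]
contact_force: [1.2, -0.1, 1.0]
opening: 1.002
```

Call:
jog_arm(
  series=[
    [0.038,0.008,-0.002,-0.12],
    [0.037,0.012,-0.002,-0.12],
    [0.035,0.017,-0.002,-0.12],
    [0.033,0.021,-0.002,-0.12],
    [0.036,0.014,0,-0.12],
    [0.034,0.018,0,-0.12],
    [0.031,0.022,0,-0.05],
    [0.03,0.024,0,0],
  ],
)

```text
time: 1.48
eef_pos: [0.4412, -0.0727, 0.2616]
tcp_rot: [0.512, 0.859, 0.003, -0.003]
contact_force: [0.8, 0.3, 0.3]
opening: 1.002
```

Run:
```python
from h import *
s=st()
plan([s['eef_pos'],[.52,.16,.26]],yaw(s),0,yaw(s)-np.radians(114.3))
```

```text
t 1.48 p [ 0.4412 -0.0727  0.2616] yaw 118.38 F [0.8 0.3 0.3] op 1.002
[0.024, 0.026, 0.0, 0.071] 
[0.026, 0.024, 0.0, 0.0] 
[0.026, 0.024, 0.0, 0.0] 
[0.026, 0.024, 0.0, 0.0] 
[0.026, 0.024, 0.0, 0.0] 
[0.026, 0.024, 0.0, 0.0] 
[0.026, 0.024, 0.0, 0.0]
```

Call:
jog_arm(
  series=[
    [0.024,0.026,0,0.071],
    [0.026,0.024,0,0],
    [0.026,0.024,0,0],
    [0.026,0.024,0,0],
    [0.026,0.024,0,0],
    [0.026,0.024,0,0],
    [0.02,0.02,0,0],
    [0,0,0,0],
  ],
)

```text
time: 2.15
eef_pos: [0.5181, 0.1743, 0.2625]
tcp_rot: [0.54, 0.841, 0.004, -0.003]
contact_force: [-0.9, -1.0, -0.6]
opening: 1.0
```

Run:
```python
from h import *
import pickle
s=st()
c=vision.get_calibration('wrist'); im=vision.read_camera('wrist')[:,:,::-1]
pickle.dump(c,open('w1.pkl','wb'));cv2.imwrite('pics/w1.png',im)
cv2.imwrite('pics/top1.png',vision.read_camera('top')[:,:,::-1]);
print(-np.array(c['R']).T@c['t'], proj(c,s['eef_pos']),proj(c,[.540,.156,.081]))
```

```text
t 2.15 p [0.5181 0.1743 0.2625] yaw 114.57 F [-0.9 -1.  -0.6] op 1.0
[0.48631322 0.24365351 0.39445357] [256.27685349 258.52020186] [266.57171876 198.40698591]
```

View pics/w1.png

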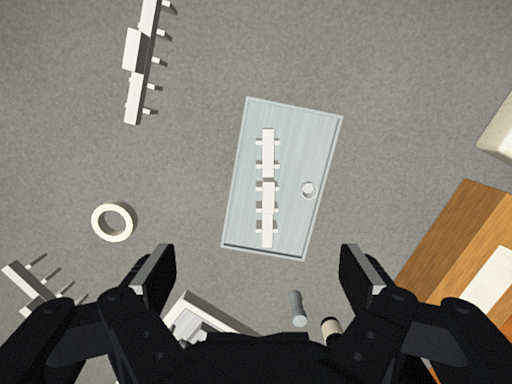

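View pics/top1.png

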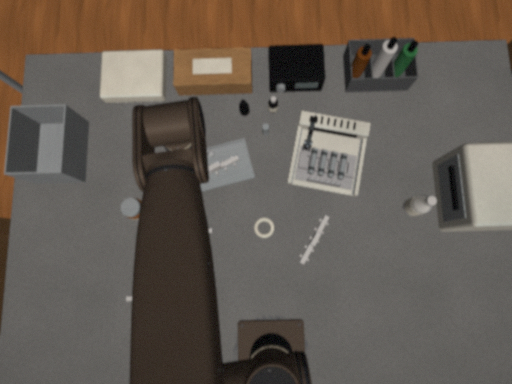

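Run:
```python
from h import *
im=cv2.imread('pics/w1.png')
cv2.imwrite('pics/w1c.png',cv2.resize(im[110:260,220:345],None,fx=4,fy=4,interpolation=cv2.INTER_CUBIC))
```

```text
(no output)
```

View pics/w1c.png

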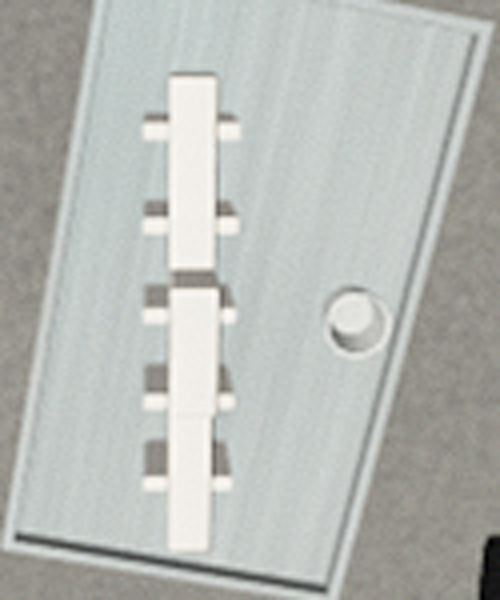

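Run:
```python
from h import *
import pickle
c=pickle.load(open('w1.pkl','rb'))
g=lambda u,v:(220+u/4-.375,110+v/4-.375)
a=onz(c,g(192.5,73),.056);b=onz(c,g(190,550),.056);
p=onz(c,g(194,289),.081);q=onz(c,g(194,413),.081)
print(a,b,np.linalg.norm(a-b),(a+b)/2); print(p,q,np.linalg.norm(p-q),(p+q)/2)
d=a-b;print(np.degrees(np.arctan2(-d[0],d[1])))
w1=onz(c,g(170,330),.081);w2=onz(c,g(219,330),.081);print(np.linalg.norm(w1-w2))
s=st(); m=(a+b+p+q)/4; m[2]=.26
th=np.arctan2(-d[0],d[1]);print(m)
plan([s['eef_pos'],m],yaw(s),0,yaw(s)-th-np.pi/2)
```

```text
[0.50861814 0.22853268 0.056     ] [0.57395288 0.08731299 0.056     ] 0.15560086054672703 [0.54128551 0.15792283 0.056     ]
[0.53315042 0.1748668  0.081     ] [0.549358   0.14035704 0.081     ] 0.038126225357157914 [0.54125421 0.15761192 0.081     ]
24.82743553208642
0.014261378352172326
t 2.25 p [0.5172 0.1713 0.2622] yaw 114.47 F [-0.5  0.4 -0.5] op 0.996
[0.54126986 0.15776738 0.26      ]
[-0.022, 0.016, 0.002, -0.006]
```

Call:
jog_arm(
  series=[
    [-0.022,0.016,0.002,-0.006],
    [0,0,0.02,0],
    [0,0,0.03,0],
    [0,0,0.03,0],
    [0,0,0.03,0],
    [0,0,0.015,0],
    [0,0,0,0],
    [0,0,0,0],
  ],
  grip=0.05,
)

```text
time: 2.92
eef_pos: [0.5411, 0.1482, 0.1325]
tcp_rot: [0.543, 0.84, 0.002, -0.001]
contact_force: [-0.0, 0.7, 0.4]
opening: 0.589
```

Run:
```python
from h import *
s=st()
plan([s['eef_pos'],[.5413,.1578,.12],[.5413,.1578,.062]],yaw(s),0,yaw(s)-np.radians(114.83),.02)
c=vision.get_calibration('wrist'); im=vision.read_camera('wrist')[:,:,::-1];cv2.imwrite('pics/w2.png',im)
```

```text
t 2.92 p [0.5411 0.1482 0.1325] yaw 114.26 F [-0.   0.7  0.4] op 0.589
[0.009, 0.004, 0.013, -0.01] 
[0.0, 0.0, 0.019, 0.0] 
[0.0, 0.0, 0.019, 0.0] 
[0.0, 0.0, 0.019, 0.0]
```

View pics/w2.png

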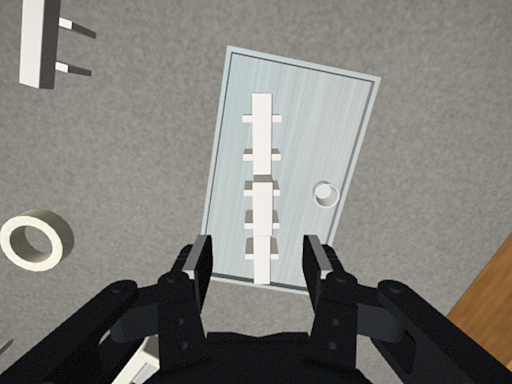

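Call:
jog_arm(
  series=[
    [0.009,0.004,0,-0.01],
    [0,0,0,0],
    [0,0,0.015,0],
    [0,0,0.018,0],
    [0,0,0.018,0],
    [0,0,0.005,0],
    [0,0,0,0],
    [0,0,0,0],
  ],
)

```text
time: 3.63
eef_pos: [0.5506, 0.1608, 0.0898]
tcp_rot: [0.537, 0.843, 0.01, 0.01]
contact_force: [-0.3, 0.6, 0.6]
opening: 0.584
```

Run:
```python
from h import *
s=st()
plan([s['eef_pos'],[.5413,.1578,.062]],yaw(s),0,yaw(s)-np.radians(114.83),.02)
```

```text
t 3.63 p [0.5506 0.1608 0.0898] yaw 114.97 F [-0.3  0.6  0.6] op 0.584
[0.001, -0.005, 0.014, 0.003] 
[0.001, -0.005, 0.014, 0.0]
```

Call:
jog_arm(
  series=[
    [0.002,-0.009,0,0.003],
    [0,0,0,0],
    [0,0,0,0],
    [0,0,0,0],
    [0,0,0,0],
    [0,0,0,0],
    [0,0,0,0],
    [0,0,0,0],
  ],
)

```text
time: 4.3
eef_pos: [0.5439, 0.1592, 0.0956]
tcp_rot: [0.539, 0.842, 0.013, 0.013]
contact_force: [0.2, 0.3, 0.3]
opening: 0.586
```

Run:
```python
from h import *
s=st();print(s['tcp_rot'],s['dq'],s['qpos'])
plan([s['eef_pos'],[.5413,.1578,.062]],yaw(s),0,yaw(s)-np.radians(114.83),.02)
c=vision.get_calibration('wrist'); im=vision.read_camera('wrist')[:,:,::-1];cv2.imwrite('pics/w3.png',im)
```

```text
t 4.3 p [0.5439 0.1592 0.0956] yaw 114.81 F [0.2 0.3 0.3] op 0.586
[0.53855148 0.84237944 0.0133578  0.01344407] [-0.002534   -0.0014902  -0.00201834 -0.00080695 -0.00055156  0.00203601] [ 0.10390213  0.19980859  1.97198861  0.00515563  0.93212237 -0.33222593]
[-0.0, -0.001, 0.017, -0.0] 
[-0.0, -0.001, 0.017, 0.0]
```

View pics/w3.png

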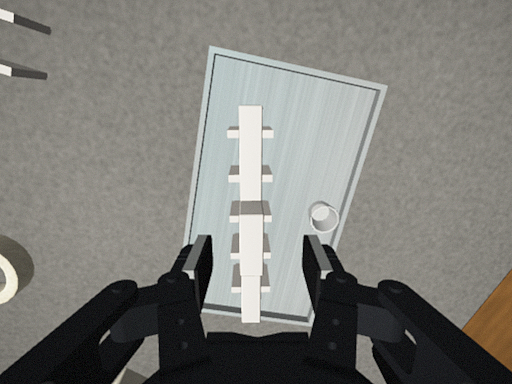

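Run:
```python
from h import *
for q in ([.54,.841,.004,-.003],[.543,.84,.002,-.001],[.537,.843,.01,.01],[.53855,.84238,.01336,.01344]):
    R=Ro.from_quat(q).as_matrix(); print('toolz',R[:,2].round(4),'zc of tool x,y',R[2,:2].round(4), 'radial/tangential',[round(float(R[:2,2]@v),4) for v in ([.96,.28],[-.28,.96])])
```

```text
toolz [-7.000e-04  1.000e-02 -9.999e-01] zc of tool x,y [0.0094 0.0035] radial/tangential [0.0021, 0.0098]
toolz [ 5.0e-04  4.4e-03 -1.0e+00] zc of tool x,y [0.0039 0.0023] radial/tangential [0.0017, 0.0041]
toolz [ 0.0276  0.0061 -0.9996] zc of tool x,y [-0.0061  0.0276] radial/tangential [0.0282, -0.0019]
toolz [ 0.037   0.008  -0.9993] zc of tool x,y [-0.0083  0.037 ] radial/tangential [0.0378, -0.0027]
```

Call:
jog_arm(
  series=[
    [0,0,-0.015,0],
    [0,0,-0.018,0],
    [0,0,-0.018,0],
    [0,0,-0.005,0],
    [0,0,0,0],
    [0,0,0,0],
    [0,0,0,0],
    [0,0,0,0],
  ],
)

```text
time: 5.02
eef_pos: [0.5398, 0.1583, 0.1493]
tcp_rot: [0.539, 0.842, 0.011, 0.011]
contact_force: [0.4, -0.1, -0.5]
opening: 0.585
```

```bash
cat >> h.py <<'E'
def tilt():
    s=st(); R=Ro.from_quat(s['tcp_rot']).as_matrix(); a=s['eef_pos'][:2]/np.linalg.norm(s['eef_pos'][:2]); print('tilt rad/tan',round(float(R[:2,2]@a),4),round(float(R[:2,2]@[-a[1],a[0]]),4),'dq',np.abs(s['dq']).max().round(3)); return s
E
python3 -c "
from h import *
tilt()"
```

```text
t 5.02 p [0.5398 0.1583 0.1493] yaw 114.79 F [ 0.4 -0.1 -0.5] op 0.585
tilt rad/tan 0.0307 -0.0014 dq 0.013
```

Call:
jog_arm(
  series=[
    [0,0.02,0,0],
    [0,0,0,0],
    [0,0,0,0],
    [0,0,0,0],
    [0,0,0,0],
    [0,0,0,0],
    [0,0,0,0],
    [0,0,0,0],
  ],
)

```text
time: 5.68
eef_pos: [0.5531, 0.1657, 0.1435]
tcp_rot: [0.539, 0.842, 0.007, 0.006]
contact_force: [-0.0, 0.0, 0.3]
opening: 0.583
```

```bash
python3 -c "
from h import *
tilt()"
```

```text
t 5.68 p [0.5531 0.1657 0.1435] yaw 114.79 F [-0.   0.   0.3] op 0.583
tilt rad/tan 0.0181 0.0002 dq 0.007
```

Call:
jog_arm(
  series=[
    [0,-0.003,0,0],
    [0,-0.003,0,0],
    [0,-0.003,0,0],
    [0,-0.003,0,0],
    [0,-0.003,0,0],
    [0,-0.003,0,0],
    [0,-0.002,0,0],
    [0,0,0,0],
  ],
)

```text
time: 6.35
eef_pos: [0.5324, 0.1562, 0.1436]
tcp_rot: [0.539, 0.842, 0.007, 0.006]
contact_force: [-0.8, -0.7, -0.5]
opening: 0.585
```

```bash
python3 -c "
from h import *
tilt()"
```

```text
t 6.35 p [0.5324 0.1562 0.1436] yaw 114.79 F [-0.8 -0.7 -0.5] op 0.585
tilt rad/tan 0.0185 0.0001 dq 0.006
```

Call:
jog_arm(
  series=[
    [0,0.03,0,0],
    [0,0,0,0],
    [0,0,0,0],
    [0,-0.004,0,0],
    [0,-0.004,0,0],
    [0,-0.004,0,0],
    [0,-0.004,0,0],
    [0,0,0,0],
  ],
)

```text
time: 7.02
eef_pos: [0.5411, 0.1609, 0.1417]
tcp_rot: [0.539, 0.842, 0.005, 0.004]
contact_force: [-0.6, 0.2, 0.1]
opening: 0.591
```

```bash
python3 -c "
from h import *
s=tilt()
plan([s['eef_pos'],[.5413,.1578,.062]],yaw(s),0,yaw(s)-np.radians(114.83),.006)"
```

```text
t 7.02 p [0.5411 0.1609 0.1417] yaw 114.77 F [-0.6  0.2  0.1] op 0.591
tilt rad/tan 0.0132 0.0007 dq 0.015
[-0.0, -0.0, 0.006, -0.001] 
[-0.0, -0.0, 0.006, 0.0] 
[-0.0, -0.0, 0.006, 0.0] 
[-0.0, -0.0, 0.006, 0.0] 
[-0.0, -0.0, 0.006, 0.0] 
[-0.0, -0.0, 0.006, 0.0] 
[-0.0, -0.0, 0.006, 0.0] 
[-0.0, -0.0, 0.006, 0.0] ---
[-0.0, -0.0, 0.006, 0.0] 
[-0.0, -0.0, 0.006, 0.0] 
[-0.0, -0.0, 0.006, 0.0] 
[-0.0, -0.0, 0.006, 0.0] 
[-0.0, -0.0, 0.006, 0.0] 
[-0.0, -0.0, 0.006, 0.0]
```

Call:
jog_arm(
  series=[
    [-0.001,0,0.004,0],
    [-0.001,0,0.006,0],
    [-0.001,0,0.006,0],
    [0,0,0.006,0],
    [0,0,0.006,0],
    [0,0,0.006,0],
    [0,0,0.004,0],
    [0,0,0.002,0],
  ],
)

```text
time: 7.68
eef_pos: [0.5425, 0.1577, 0.0976]
tcp_rot: [0.539, 0.842, 0.005, 0.004]
contact_force: [0.3, 1.4, 0.1]
opening: 0.58
```

```bash
python3 -c "
from h import *
s=tilt()
plan([s['eef_pos'],[.5413,.1578,.062]],yaw(s),0,yaw(s)-np.radians(114.83),.006)"
```

```text
t 7.68 p [0.5425 0.1577 0.0976] yaw 114.73 F [0.3 1.4 0.1] op 0.58
tilt rad/tan 0.0137 0.0008 dq 0.052
[0.0, -0.0, 0.006, -0.002] 
[0.0, -0.0, 0.006, 0.0] 
[0.0, -0.0, 0.006, 0.0] 
[0.0, -0.0, 0.006, 0.0] 
[0.0, -0.0, 0.006, 0.0] 
[0.0, -0.0, 0.006, 0.0]
```

Call:
jog_arm(
  series=[
    [0,-0.001,0.005,-0.002],
    [0,0,0.006,0],
    [0,0,0.006,0],
    [0,0,0.006,0],
    [0,0,0.006,0],
    [0,0,0.004,0],
    [0,0,0.001,0],
    [0,0,0,0],
  ],
)

```text
time: 8.35
eef_pos: [0.5415, 0.1575, 0.0587]
tcp_rot: [0.538, 0.843, 0.005, 0.004]
contact_force: [-0.2, 0.0, 0.2]
opening: 0.586
```

```bash
python3 -c "
from h import *
s=tilt()
plan([s['eef_pos'],[.5413,.1578,.062]],yaw(s),0,yaw(s)-np.radians(114.83),.006)
cv2.imwrite('pics/w4.png',vision.read_camera('wrist')[:,:,::-1])"
```

```text
t 8.35 p [0.5415 0.1575 0.0587] yaw 114.87 F [-0.2  0.   0.2] op 0.586
tilt rad/tan 0.0119 0.0011 dq 0.006
[0.0, -0.0, -0.003, 0.001]
```

View pics/w4.png

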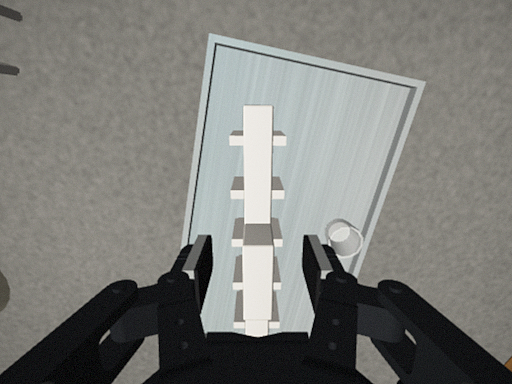

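The comb's spine (x≈258) runs centrally between the fingers and the tab is at (258,230–320). I'm closing now.

Call:
jog_arm(
  series=[
    [0,0,-0.002,0],
    [0,0,0,0],
    [0,0,0,0],
    [0,0,0,0],
    [0,0,0,0],
    [0,0,0,0],
    [0,0,0,0],
    [0,0,0,0],
  ],
  grip=0.0,
  grip_force=60,
)

```text
time: 9.07
eef_pos: [0.5423, 0.1576, 0.0625]
tcp_rot: [0.538, 0.843, 0.006, 0.005]
contact_force: [0.4, -0.3, -0.9]
opening: 0.156
```

```bash
python3 -c "
from h import *
s=tilt()"
```

```text
t 9.07 p [0.5423 0.1576 0.0625] yaw 114.87 F [ 0.4 -0.3 -0.9] op 0.156
tilt rad/tan 0.0146 0.0006 dq 0.003
```

Call:
jog_arm(
  series=[
    [0,0,-0.004,0],
    [0,0,-0.008,0],
    [0,0,-0.012,0],
    [0,0,-0.016,0],
    [0,0,-0.016,0],
    [0,0,-0.016,0],
    [0,0,-0.014,0],
    [0,0,-0.012,0],
  ],
)

```text
time: 9.73
eef_pos: [0.5389, 0.1569, 0.167]
tcp_rot: [0.538, 0.843, 0.004, 0.003]
contact_force: [-0.3, 0.4, -0.2]
opening: 0.153
```

Run:
```python
from h import *
s=tilt()
cv2.imwrite('pics/side2.png',vision.read_camera('side')[:,:,::-1])
t=cv2.imread('pics/top0.png')
cv2.imwrite('pics/top_d.png',cv2.resize(t[105:205,280:380],None,fx=6,fy=6,interpolation=cv2.INTER_CUBIC))
```

```text
t 9.73 p [0.5389 0.1569 0.167 ] yaw 114.88 F [-0.3  0.4 -0.2] op 0.153
tilt rad/tan 0.0096 0.0015 dq 0.298
```

View pics/top_d.png

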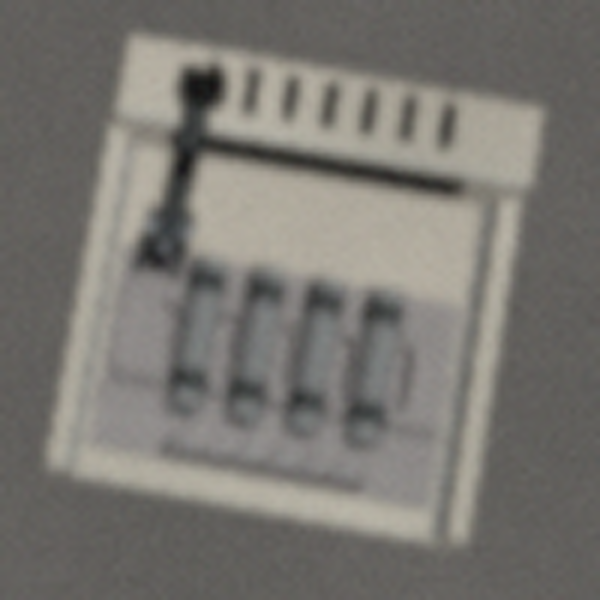

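View pics/side2.png

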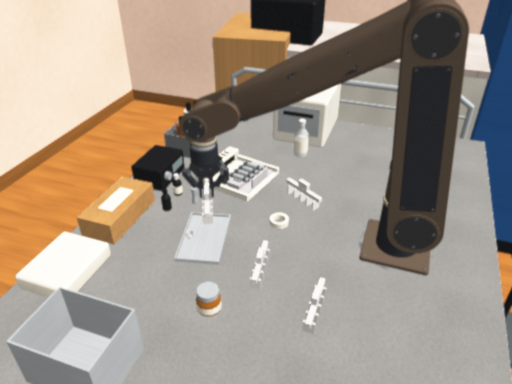

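Run:
```python
from h import *
c=vision.get_calibration('top'); g=lambda u,v:(280+u/6-.42,105+v/6-.42)
P=[onz(c,g(*p),.049) for p in [(197,338),(255,348),(314,357),(374,367)]]
for p in P: print(p)
print(np.mean(P,0),np.linalg.norm(P[0]-P[3])/3); d=P[0]-P[3]; th=np.arctan2(-d[0],d[1]); print('th grips',np.degrees(th))
# push plate top edge z .052: (165,445)-(362,487)
a=onz(c,g(165,445),.052);b=onz(c,g(362,487),.052);d=a-b;print(a,b,np.linalg.norm(d),np.degrees(np.arctan2(-d[0],d[1])))
# dock side walls outer
for q in [((128,35),(545,108),.05),((48,468),(465,545),.026)]:
    a=onz(c,g(*q[0]),q[2]);b=onz(c,g(*q[1]),q[2]);d=a-b;print((a+b)/2,np.linalg.norm(d),np.degrees(np.arctan2(-d[0],d[1])))
m=np.mean(P,0); ex=np.array([np.cos(th),np.sin(th),0]);ey=np.array([-np.sin(th),np.cos(th),0])
s=monitor.get_state(); tgt=m-.13*ey-.05*ex; print(tgt); 
plan([s['eef_pos'],[*tgt[:2],.25]],yaw(s),0,yaw(s)-(th+np.pi/2),.025)
```

```text
[ 0.55454368 -0.13704574  0.049     ]
[ 0.54859936 -0.1656632   0.049     ]
[ 0.54316793 -0.19473091  0.049     ]
[ 0.53722566 -0.22419223  0.049     ]
[ 0.54588416 -0.18040802  0.049     ] 0.029616857796034426
th grips -11.239567317173123
[ 0.49985821 -0.11835886  0.052     ] [ 0.47616158 -0.21407653  0.052     ] 0.09860731438755019 -13.905017326643833
[ 0.69182316 -0.21367547  0.05      ] 0.21398038062830438 -12.274555744022908
[ 0.47242747 -0.16535265  0.026     ] 0.21203926159571398 -12.229511105000617
[ 0.47150459 -0.29816913  0.049     ]
[-0.02, -0.013, -0.004, 0.12] 
[-0.022, -0.011, -0.004, 0.12] 
[-0.023, -0.008, -0.004, 0.12] 
[-0.024, -0.005, -0.004, 0.12] 
[-0.024, -0.003, -0.004, 0.12] 
[-0.024, 0.0, -0.004, 0.03] 
[-0.024, 0.001, -0.004, 0.0] 
[-0.024, 0.001, -0.004, 0.0] ---
[-0.024, 0.001, -0.004, 0.0] 
[-0.024, 0.001, -0.004, 0.0] 
[-0.024, 0.001, -0.004, 0.0] 
[-0.024, 0.001, -0.004, 0.0] 
[-0.024, 0.001, -0.004, 0.0] 
[-0.024, 0.001, -0.004, 0.0] 
[-0.024, 0.001, -0.004, 0.0] 
[-0.024, 0.001, -0.004, 0.0] ---
[-0.024, 0.001, -0.004, 0.0] 
[-0.024, 0.001, -0.004, 0.0] 
[-0.024, 0.001, -0.004, 0.0]
```

Run:
```python
from h import *
m=np.array([.546,-.1805]);th=np.radians(-12.2);ex=np.array([np.cos(th),np.sin(th)]);ey=np.array([-np.sin(th),np.cos(th)])
s=tilt(); tgt=m-.09*ey-.055*ex; print(tgt); w=m+.2*ey-.055*ex
plan([s['eef_pos'],[*w,.25],[*tgt[:2],.255]],yaw(s),0,yaw(s)-(th+np.pi/2),.028)
```

```text
t 9.78 p [0.5408 0.1572 0.1703] yaw 114.88 F [0.6 0.8 1.2] op 0.155
tilt rad/tan 0.0152 0.0004 dq 0.079
[ 0.47322289 -0.25684457]
[-0.019, -0.01, -0.013, 0.12] 
[-0.02, -0.008, -0.013, 0.12] 
[-0.021, -0.005, -0.013, 0.12] 
[-0.022, -0.003, -0.013, 0.12] 
[-0.022, -0.0, -0.013, 0.12] 
[-0.022, 0.003, -0.013, 0.047] 
[-0.026, 0.0, -0.0, 0.0] 
[-0.026, 0.0, -0.0, 0.0] ---
[-0.026, 0.0, -0.0, 0.0] 
[-0.026, 0.0, -0.0, 0.0] 
[-0.026, 0.0, -0.0, 0.0] 
[-0.026, 0.0, -0.0, 0.0] 
[-0.026, 0.0, -0.0, 0.0] 
[-0.026, 0.0, -0.0, 0.0] 
[-0.026, 0.0, -0.0, 0.0] 
[-0.026, 0.0, -0.0, 0.0] ---
[-0.026, 0.0, -0.0, 0.0]
```

Call:
jog_arm(
  series=[
    [-0.01,-0.006,-0.008,0.06],
    [-0.02,-0.009,-0.013,0.12],
    [-0.021,-0.005,-0.013,0.12],
    [-0.022,-0.003,-0.013,0.12],
    [-0.022,0,-0.013,0.12],
    [-0.022,0.003,-0.013,0.1],
    [-0.024,0,-0.006,0.01],
    [-0.024,0,0,0],
  ],
)

```text
time: 10.45
eef_pos: [0.5262, -0.0139, 0.2593]
tcp_rot: [0.787, 0.617, 0.011, 0.006]
contact_force: [-0.0, -0.3, -0.6]
opening: 0.151
```

Run:
```python
from h import *
m=np.array([.546,-.1805]);th=np.radians(-12.2);ex=np.array([np.cos(th),np.sin(th)]);ey=np.array([-np.sin(th),np.cos(th)])
s=tilt(); tgt=m-.09*ey-.055*ex
plan([s['eef_pos'],[*tgt[:2],.255]],yaw(s),0,yaw(s)-(th+np.pi/2),.028)
```

```text
t 10.45 p [ 0.5262 -0.0139  0.2593] yaw 76.25 F [-0.  -0.3 -0.6] op 0.151
tilt rad/tan 0.0252 0.0052 dq 0.587
[-0.028, 0.001, 0.0, -0.027] 
[-0.028, -0.0, 0.0, 0.0] 
[-0.028, -0.0, 0.0, 0.0] 
[-0.028, -0.0, 0.0, 0.0] 
[-0.028, -0.0, 0.0, 0.0] 
[-0.028, -0.0, 0.0, 0.0] 
[-0.028, -0.0, 0.0, 0.0] 
[-0.028, -0.0, 0.0, 0.0] ---
[-0.028, -0.0, 0.0, 0.0]
```

Call:
jog_arm(
  series=[
    [-0.028,0,0,-0.027],
    [-0.028,0,0,0],
    [-0.028,0,0,0],
    [-0.028,0,0,0],
    [-0.028,0,0,0],
    [-0.028,0,0,0],
    [-0.02,0,0,0],
    [0,0,0,0],
  ],
)

```text
time: 11.12
eef_pos: [0.482, -0.2093, 0.2643]
tcp_rot: [0.779, 0.627, 0.013, 0.012]
contact_force: [-0.4, -0.6, -0.3]
opening: 0.153
```

Run:
```python
from h import *
import pickle
m=np.array([.546,-.1805]);th=np.radians(-12.2);ex=np.array([np.cos(th),np.sin(th)]);ey=np.array([-np.sin(th),np.cos(th)])
s=tilt(); d=s['eef_pos'][:2]-m; print(d@ex,d@ey)
c=vision.get_calibration('wrist'); im=vision.read_camera('wrist')[:,:,::-1];cv2.imwrite('pics/w5.png',im)
pickle.dump(c,open('w5.pkl','wb'))
```

```text
t 11.12 p [ 0.482  -0.2093  0.2643] yaw 77.71 F [-0.4 -0.6 -0.3] op 0.153
tilt rad/tan 0.0329 0.0125 dq 0.035
-0.05642780853857185 -0.0416629031962525
```

View pics/w5.png

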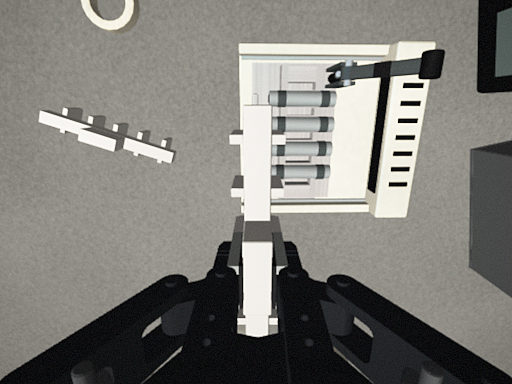

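Run:
```python
from h import *
im=cv2.imread('pics/w5.png')
cv2.imwrite('pics/w5c.png',cv2.resize(im[35:225,230:430],None,fx=3.15,fy=3.15,interpolation=cv2.INTER_CUBIC))
```

```text
(no output)
```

View pics/w5c.png

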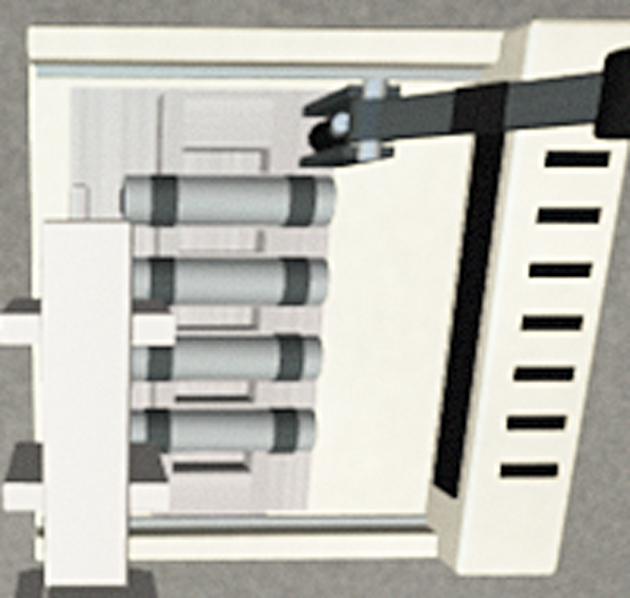

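Run:
```python
from h import *
import pickle
c=pickle.load(open('w5.pkl','rb')); g=lambda u,v:(230+u/3.15-.34,35+v/3.15-.34)
print('cam',-np.array(c['R']).T@c['t'])
B=[((163,200.5),(300,200)),((158,281),(293,281)),((152,358),(289,356)),((152,430),(285,429.5))]
M=[]
for a,b in B:
    a=onz(c,g(*a),.041);b=onz(c,g(*b),.041);d=b-a;M.append((a+b)/2);print(a.round(4),b.round(4),'len',np.linalg.norm(d).round(4),'ang',np.degrees(np.arctan2(d[1],d[0])).round(2),M[-1].round(4))
d=M[0]-M[3];print('sp',[np.linalg.norm(M[i]-M[i+1]).round(4) for i in range(3)],'th',np.degrees(np.arctan2(-d[0],d[1])));print('mean',np.mean(M,0))
a=onz(c,g(122,200),.041);b=onz(c,g(334,200),.041);print('grip1',np.linalg.norm(a-b),(a+b)/2)
# rear block front top edge & side-walls inner edges
def line(p,q,z):
    a=onz(c,g(*p),z);b=onz(c,g(*q),z);d=b-a;print(a.round(4),b.round(4),np.linalg.norm(d).round(4),np.degrees(np.arctan2(d[1],d[0])).round(2))
line((30,62),(490,62),.026); line((130,558),(437,556),.026); line((460,572),(532,22),.05)
line((555,574),(650,20),.05)
# slots mouths z .034: 
p=[onz(c,g(*q),.034) for q in ((226,150),(215,469))]; print(p)
```

```text
cam [ 0.4939779  -0.13319965  0.39590069]
[ 0.5364 -0.1332  0.041 ] [ 0.5879 -0.1442  0.041 ] len 0.0526 ang -12.13 [ 0.5621 -0.1387  0.041 ]
[ 0.5288 -0.162   0.041 ] [ 0.5808 -0.1736  0.041 ] len 0.0532 ang -12.49 [ 0.5548 -0.1678  0.041 ]
[ 0.5208 -0.191   0.041 ] [ 0.5749 -0.2023  0.041 ] len 0.0553 ang -11.82 [ 0.5478 -0.1967  0.041 ]
[ 0.5151 -0.22    0.041 ] [ 0.5688 -0.232   0.041 ] len 0.0551 ang -12.6 [ 0.5419 -0.226   0.041 ]
sp [np.float64(0.03), np.float64(0.0297), np.float64(0.0299)] th -13.033622943422952
mean [ 0.55168379 -0.18228388  0.041     ]
grip1 0.08144042085994016 [ 0.56093473 -0.13833119  0.041     ]
[ 0.4982 -0.0735  0.026 ] [ 0.6712 -0.1105  0.026 ] 0.1768 -12.06
[ 0.495  -0.2789  0.026 ] [ 0.6309 -0.3096  0.026 ] 0.1393 -12.73
[ 0.631  -0.3077  0.05  ] [ 0.6756 -0.1021  0.05  ] 0.2104 77.76
[ 0.6711 -0.318   0.05  ] [ 0.7176 -0.1104  0.05  ] 0.2128 77.4
[array([ 0.56439655, -0.12030122,  0.034     ]), array([ 0.53842885, -0.24428957,  0.034     ])]
```

Call:
jog_arm(
  series=[
    [0.02,0.03,0,0],
    [0,0,0,0],
    [0,0,0,0],
    [0.02,0.03,0,0],
    [0,0,0,0],
    [0,0,0,0],
    [0,0,0,0],
    [0,0,0,0],
  ],
)

```text
time: 11.83
eef_pos: [0.5487, -0.1746, 0.2648]
tcp_rot: [0.778, 0.629, 0.013, 0.008]
contact_force: [0.3, 0.3, -0.7]
opening: 0.151
```

```bash
cat >> h.py <<'E'
TH=np.radians(-12.3); EX=np.array([np.cos(TH),np.sin(TH)]); EY=np.array([-np.sin(TH),np.cos(TH)]); SEAT=np.array([.5515,-.182])
def rel(): 
    s=tilt(); d=s['eef_pos'][:2]-SEAT; print('TCP in seat xy mm',(d@EX*1e3).round(2),(d@EY*1e3).round(2),'dyaw',(np.degrees(yaw(s)-TH)-90).round(2)); return s
E
python3 - <<'E'
from h import *
import pickle
s=rel()
c=pickle.load(open('w5.pkl','rb')); g=lambda u,v:(230+u/3.15-.34,35+v/3.15-.34)
T=np.array([.482,-.2093,.2643]); R=Ro.from_quat([.779,.627,.013,.012]).as_matrix()
# plane of spine top in tool frame: z_tool=+.0065 ; intersect
def onp(uv):
    o,d=ray(c,uv); n=R[:,2]; p0=T+.0065*n; t=(p0-o)@n/(d@n); return R.T@(o+t*d-T)
print('spine end tool frame',onp(g(44,219)),onp(g(130,219)),onp(g(87.5,219)))
print('near', onp((243,240)), onp((272,240)))
E
```

```text
t 11.83 p [ 0.5487 -0.1746  0.2648] yaw 77.92 F [ 0.3  0.3 -0.7] op 0.151
tilt rad/tan 0.0272 0.0135 dq 0.014
TCP in seat xy mm -4.26 6.61 dyaw 0.22
spine end tool frame [ 0.0778027  -0.00632588  0.0065    ] [0.07779592 0.00642745 0.0065    ] [0.07779927 0.00012514 0.0065    ]
near [ 0.00762064 -0.00770611  0.0065    ] [0.00761784 0.00800734 0.0065    ]
```

Call:
jog_arm(
  series=[
    [0,0.02,-0.02,0],
    [0,0,0,0],
    [0,0,0,0],
    [-0.004,-0.003,0,0],
    [-0.004,-0.004,0,0],
    [-0.004,-0.004,0,0],
    [-0.003,-0.004,0,0],
    [0,0,0,0],
  ],
)

```text
time: 12.5
eef_pos: [0.5419, -0.1907, 0.2819]
tcp_rot: [0.778, 0.628, 0.011, 0.004]
contact_force: [-0.4, -0.0, -1.5]
opening: 0.155
```

```bash
python3 -c "
from h import *
s=rel()"
```

```text
t 12.5 p [ 0.5419 -0.1907  0.2819] yaw 77.82 F [-0.4 -0.  -1.5] op 0.155
tilt rad/tan 0.0188 0.0144 dq 0.011
TCP in seat xy mm -7.57 -10.54 dyaw 0.12
```

Call:
jog_arm(
  series=[
    [0,0.025,-0.02,0],
    [0,0,0,0],
    [0,0,0,0],
    [0,-0.005,0,0],
    [0,-0.004,0,0],
    [0.005,-0.003,0,0],
    [0.01,0,0,0],
    [0,0,0,0],
  ],
)

```text
time: 13.17
eef_pos: [0.5507, -0.1765, 0.2963]
tcp_rot: [0.779, 0.627, 0.009, -0.002]
contact_force: [-0.1, -0.8, -0.8]
opening: 0.154
```

```bash
python3 -c "
from h import *
s=rel()"
```

```text
t 13.17 p [ 0.5507 -0.1765  0.2963] yaw 77.6 F [-0.1 -0.8 -0.8] op 0.154
tilt rad/tan 0.0067 0.0168 dq 0.024
TCP in seat xy mm -2.01 5.24 dyaw -0.1
```

Call:
jog_arm(
  series=[
    [-0.03,0,0,0],
    [0,0,0,0],
    [0,0,0,0],
    [0.003,0.001,0.003,0],
    [0.005,0.001,0.005,0],
    [0.006,0,0.006,0],
    [0.005,0,0.006,0],
    [0.004,0,0.006,0],
  ],
)

```text
time: 13.83
eef_pos: [0.5528, -0.1784, 0.2695]
tcp_rot: [0.778, 0.628, 0.01, -0.0]
contact_force: [-0.3, 0.3, -1.3]
opening: 0.154
```

```bash
python3 -c "
from h import *
s=rel()"
```

```text
t 13.83 p [ 0.5528 -0.1784  0.2695] yaw 77.85 F [-0.3  0.3 -1.3] op 0.154
tilt rad/tan 0.01 0.0169 dq 0.144
TCP in seat xy mm 0.47 3.75 dyaw 0.15
```

Call:
jog_arm(
  series=[
    [-0.001,0,0.004,0],
    [-0.001,-0.001,0.008,0],
    [-0.001,0,0.012,0],
    [-0.001,0,0.012,0],
    [-0.001,-0.001,0.012,0],
    [-0.001,0,0.012,0],
    [-0.001,0,0.012,0],
    [0,0,0.012,-0.002],
  ],
)

```text
time: 14.5
eef_pos: [0.5499, -0.1823, 0.1758]
tcp_rot: [0.777, 0.63, 0.009, -0.001]
contact_force: [0.1, -0.2, -0.3]
opening: 0.155
```

Call:
jog_arm(
  series=[
    [0,0,0.01,0],
    [0,0,0.008,0],
    [0,0,0.006,0],
    [0,0,0.004,0],
    [0,0,0.003,0],
    [0,0,0.002,0],
    [0,0,0.001,0],
    [0,0,0,0],
  ],
)

```text
time: 15.17
eef_pos: [0.549, -0.1813, 0.134]
tcp_rot: [0.777, 0.63, 0.008, -0.004]
contact_force: [-0.8, 0.5, -0.6]
opening: 0.15
```

Run:
```python
from h import *
import pickle
s=rel()
c=vision.get_calibration('wrist'); im=vision.read_camera('wrist')[:,:,::-1];cv2.imwrite('pics/w6.png',im)
pickle.dump(c,open('w6.pkl','wb'))
im=vision.read_camera('side')[:,:,::-1];cv2.imwrite('pics/side3.png',cv2.resize(im[120:260,160:320],None,fx=4,fy=4,interpolation=cv2.INTER_CUBIC))
```

```text
t 15.17 p [ 0.549  -0.1813  0.134 ] yaw 78.07 F [-0.8  0.5 -0.6] op 0.15
tilt rad/tan 0.003 0.0181 dq 0.009
TCP in seat xy mm -2.57 0.1 dyaw 0.37
```

View pics/w6.png

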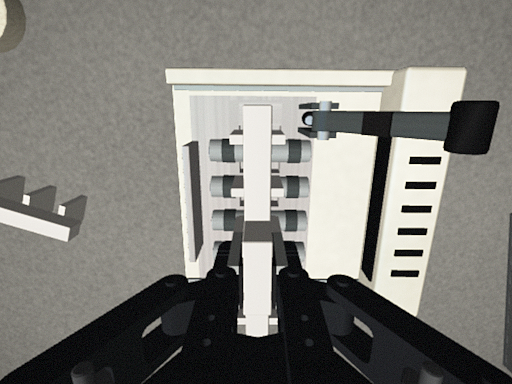

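View pics/side3.png

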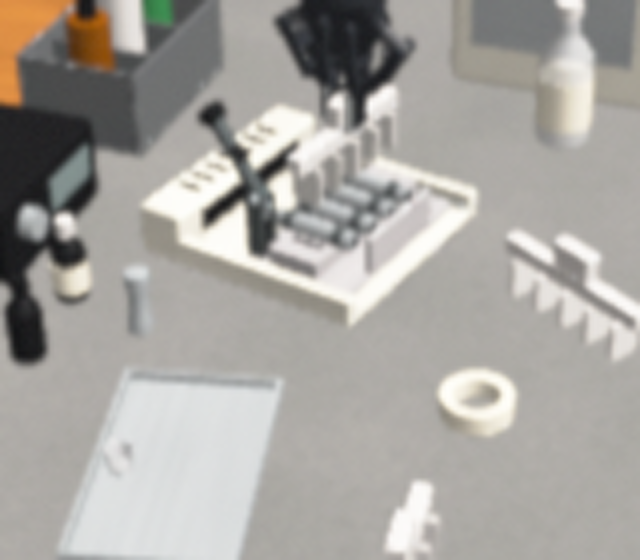

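Run:
```python
from h import *
im=cv2.imread('pics/w6.png')
cv2.imwrite('pics/w6c.png',cv2.resize(im[85:285,170:340],None,fx=3,fy=3,interpolation=cv2.INTER_CUBIC))
```

```text
(no output)
```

View pics/w6c.png

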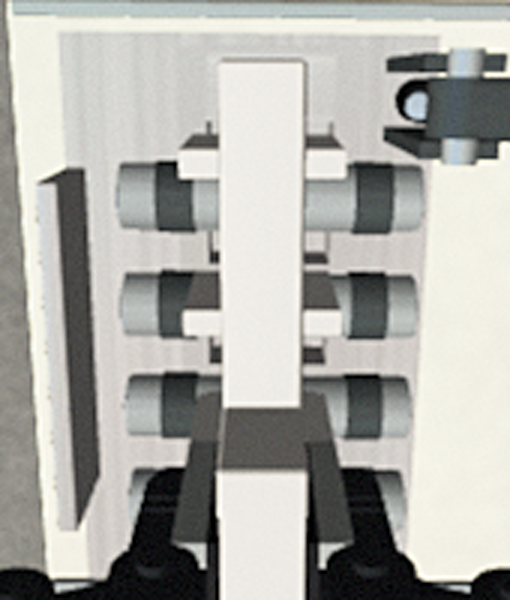

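Run:
```python
from h import *
import pickle
c=pickle.load(open('w6.pkl','rb')); g=lambda u,v:(170+u/3-.33,85+v/3-.33)
M=[]
for (x0,x1,y),yy in zip([(117,424,198),(121,416,304.5),(126,411,405.5)],(45,15,-15)):
    for z in (.04,):
        a=onz(c,g(x0,y),z);b=onz(c,g(x1,y+1),z);d=b-a;m=(a+b)/2; print('len',np.linalg.norm(d).round(4),'ang',np.degrees(np.arctan2(d[1],d[0])).round(2),m.round(4), 'seat est',m[:2]-EY*yy/1e3); M.append(m)
d=M[0]-M[2];print('th',np.degrees(np.arctan2(-d[0],d[1])),np.linalg.norm(d))
# band-based with z .047
for (x0,x1,y),yy in zip([(175,374,198),(171,365,304.5)],(45,15)):
    a=onz(c,g(x0,y),.045);b=onz(c,g(x1,y+1),.045);m=(a+b)/2;print('band',np.linalg.norm(a-b).round(4),m[:2]-EY*yy/1e3)
# push plate top edge front/back, z .052
a=onz(c,g(45,180),.052);b=onz(c,g(66,530),.052);d=a-b;print('plate',np.linalg.norm(d),np.degrees(np.arctan2(-d[0],d[1])),(a+b)/2,'seat',((a+b)/2)[:2]+.06*EX)
```

```text
len 0.0823 ang -12.23 [ 0.5606 -0.1391  0.04  ] seat est [ 0.55105791 -0.1830494 ]
len 0.082 ang -12.27 [ 0.554  -0.1679  0.04  ] seat est [ 0.55083811 -0.18255719]
len 0.0821 ang -12.32 [ 0.5478 -0.1974  0.04  ] seat est [ 0.55102605 -0.18273315]
th -12.394539934808684 0.059697871203189846
band 0.0522 [ 0.55213573 -0.18256657]
band 0.0527 [ 0.55090375 -0.18119118]
plate 0.0990871506662895 -12.712581590900443 [ 0.49525282 -0.16931981  0.052     ] seat [ 0.55387555 -0.18210163]
```

Run:
```python
from h import *
import pickle
c=pickle.load(open('w6.pkl','rb')); g=lambda u,v:(170+u/3-.33,85+v/3-.33)
for x0,x1,y,yy in [(209,329,262,30-4.5),(210,326,361,-4.5),(208,333,123,64.5)]:
    for z in (.034,):
        a=onz(c,g(x0,y),z);b=onz(c,g(x1,y),z);m=(a+b)/2; print(np.linalg.norm(a-b).round(4),m[:2]-EY*yy/1e3)
im=cv2.imread('pics/w6.png')
cv2.imwrite('pics/w6d.png',cv2.resize(im[110:215,220:300],None,fx=7,fy=7,interpolation=cv2.INTER_CUBIC)[:595])
```

```text
0.0337 [ 0.5510174  -0.18218639]
0.0338 [ 0.55107698 -0.18158103]
0.0336 [ 0.55093243 -0.18312677]
```

View pics/w6d.png

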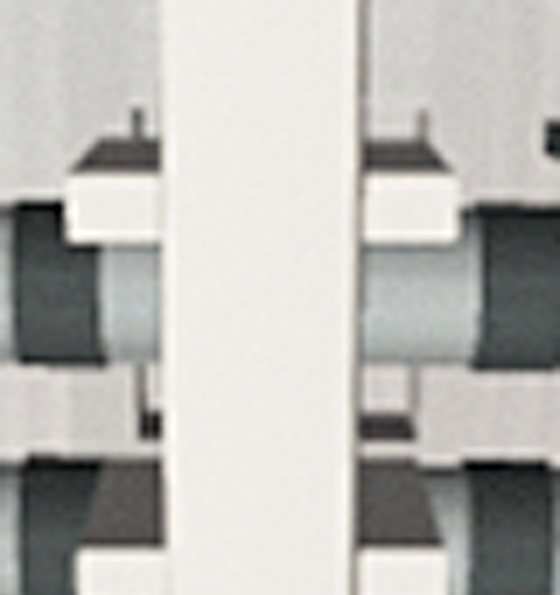

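```bash
sed -i 's/SEAT=np.array(\[.5515,-.182\])/SEAT=np.array([.5510,-.1825])/' h.py
```

Call:
jog_arm(
  series=[
    [-0.001,0.001,0.002,0.003],
    [-0.001,0.001,0.003,0.003],
    [0,0,0.004,0],
    [0,0,0.004,0],
    [0,0,0.004,0],
    [0,0,0.002,0],
    [0,0,0,0],
    [0,0,0,0],
  ],
)

```text
time: 15.93
eef_pos: [0.5518, -0.1842, 0.1145]
tcp_rot: [0.779, 0.627, 0.009, -0.002]
contact_force: [1.0, 0.5, -1.8]
opening: 0.154
```

```bash
python3 -c "
from h import *
s=rel()"
```

```text
t 15.93 p [ 0.5518 -0.1842  0.1145] yaw 77.69 F [ 1.   0.5 -1.8] op 0.154
tilt rad/tan 0.0058 0.0176 dq 0.007
TCP in seat xy mm 1.12 -1.46 dyaw -0.01
```

Call:
jog_arm(
  series=[
    [0,-0.0015,0,0],
    [0,0,0.002,0],
    [0,0,0.003,0],
    [0,0,0.003,0],
    [0,0,0.003,0],
    [0,0,0.002,0],
    [0,0,0,0],
    [0,0,0,0],
  ],
)

```text
time: 16.6
eef_pos: [0.5503, -0.1836, 0.1002]
tcp_rot: [0.779, 0.627, 0.009, -0.002]
contact_force: [0.2, -0.4, -0.4]
opening: 0.151
```

```bash
python3 -c "
from h import *
s=rel()
cv2.imwrite('pics/w7.png',vision.read_camera('wrist')[:,:,::-1])"
```

```text
t 16.6 p [ 0.5503 -0.1836  0.1002] yaw 77.69 F [ 0.2 -0.4 -0.4] op 0.151
tilt rad/tan 0.006 0.0176 dq 0.005
TCP in seat xy mm -0.44 -1.18 dyaw -0.01
```

View pics/w7.png

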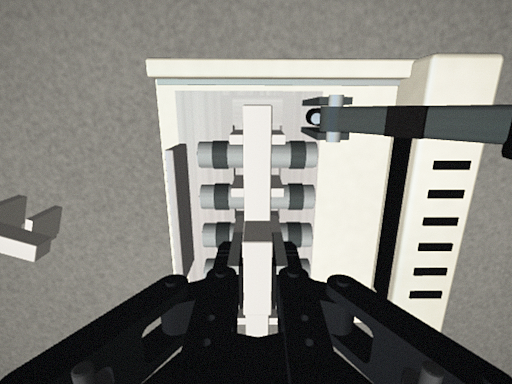

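Call:
jog_arm(
  series=[
    [0,0,0.002,0],
    [0,0,0.002,0],
    [0,0,0.003,0],
    [0,0,0.003,0],
    [0,0,0.003,0],
    [0,0,0.002,0],
    [0,0,0,0],
    [0,0,0,0],
  ],
)

```text
time: 17.32
eef_pos: [0.5506, -0.1834, 0.0837]
tcp_rot: [0.779, 0.627, 0.009, -0.002]
contact_force: [-0.2, 0.1, -0.4]
opening: 0.152
```

```bash
python3 -c "
from h import *
s=rel()"
```

```text
t 17.32 p [ 0.5506 -0.1834  0.0837] yaw 77.69 F [-0.2  0.1 -0.4] op 0.152
tilt rad/tan 0.0062 0.0175 dq 0.006
TCP in seat xy mm -0.21 -0.92 dyaw -0.01
```

Call:
jog_arm(
  series=[
    [0,0,0.002,0],
    [0,0,0.002,0],
    [0,0,0.002,0],
    [0,0,0.002,0],
    [0,0,0.001,0],
    [0,0,0.001,0],
    [0,0,0,0],
    [0,0,0,0],
  ],
)

```text
time: 17.98
eef_pos: [0.5518, -0.1835, 0.0751]
tcp_rot: [0.779, 0.627, 0.009, -0.001]
contact_force: [-0.1, 0.7, -0.6]
opening: 0.153
```

```bash
python3 -c "
from h import *
s=rel()"
```

```text
t 17.98 p [ 0.5518 -0.1835  0.0751] yaw 77.69 F [-0.1  0.7 -0.6] op 0.153
tilt rad/tan 0.0079 0.0171 dq 0.005
TCP in seat xy mm 1.03 -0.81 dyaw -0.01
```

Call:
jog_arm(
  series=[
    [0,-0.001,0.001,0],
    [0,0,0.001,0],
    [0,0,0.001,0],
    [0,0,0.001,0],
    [0,0,0,0],
    [0,0,0,0],
    [0,0,0,0],
    [0,0,0,0],
  ],
)

```text
time: 18.65
eef_pos: [0.5521, -0.1835, 0.0747]
tcp_rot: [0.779, 0.627, 0.01, -0.001]
contact_force: [-1.3, 0.4, 2.6]
opening: 0.156
```

```bash
python3 -c "
from h import *
s=rel()
cv2.imwrite('pics/w8.png',vision.read_camera('wrist')[:,:,::-1])
im=vision.read_camera('side')[:,:,::-1];cv2.imwrite('pics/side4.png',cv2.resize(im[120:260,160:320],None,fx=4,fy=4,interpolation=cv2.INTER_CUBIC))"
```

```text
t 18.65 p [ 0.5521 -0.1835  0.0747] yaw 77.67 F [-1.3  0.4  2.6] op 0.156
tilt rad/tan 0.0095 0.0168 dq 0.003
TCP in seat xy mm 1.24 -0.74 dyaw -0.03
```

View pics/side4.png

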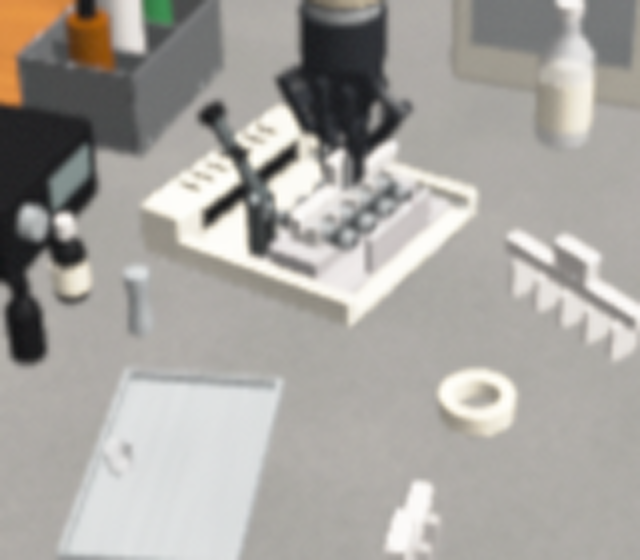

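View pics/w8.png

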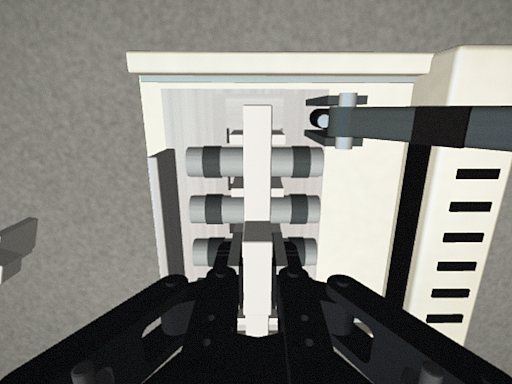

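Call:
jog_arm(
  series=[
    [0,0,0.003,0],
    [0,0,0.003,0],
    [0,0,0.003,0],
    [0,0,0.003,0],
    [0,0,0.003,0],
    [0,0,0.003,0],
    [0,0,0.003,0],
    [0,0,0.003,0],
  ],
)

```text
time: 19.42
eef_pos: [0.5572, -0.1838, 0.0737]
tcp_rot: [0.778, 0.628, 0.007, -0.001]
contact_force: [-5.9, 4.8, 15.5]
opening: 0.155
```

```bash
python3 -c "
from h import *
s=rel()"
```

```text
t 19.42 p [ 0.5572 -0.1838  0.0737] yaw 77.86 F [-5.9  4.8 15.5] op 0.155
tilt rad/tan 0.0058 0.0139 dq 0.022
TCP in seat xy mm 6.31 -0.0 dyaw 0.16
```

Call:
jog_arm(
  series=[
    [0,0,0,0],
    [0,0,0,0],
    [0,0,0,0],
    [0,0,0,0],
    [0,0,0,0],
    [0,0,-0.003,0],
    [0,0,-0.006,0],
    [0,0,-0.008,0],
  ],
  grip=0.04,
)

```text
time: 20.08
eef_pos: [0.5549, -0.1833, 0.0878]
tcp_rot: [0.778, 0.628, 0.006, -0.004]
contact_force: [-1.0, 0.1, -0.7]
opening: 0.471
```

Call:
jog_arm(
  series=[
    [0,0,-0.01,0],
    [0,0,-0.014,0],
    [0,0,-0.018,0],
    [0,0,-0.02,0],
    [0,0,-0.02,0],
    [0,0,-0.02,0],
    [0,0,-0.015,0],
    [0,0,-0.005,0],
  ],
)

```text
time: 20.75
eef_pos: [0.5545, -0.1853, 0.2233]
tcp_rot: [0.778, 0.628, 0.007, -0.001]
contact_force: [0.0, -0.6, 0.5]
opening: 0.466
```

```bash
python3 -c "
from h import *
import pickle
s=rel()
c=vision.get_calibration('wrist');pickle.dump(c,open('w9.pkl','wb'))
cv2.imwrite('pics/w9.png',vision.read_camera('wrist')[:,:,::-1])
im=vision.read_camera('side')[:,:,::-1];cv2.imwrite('pics/side5.png',cv2.resize(im[120:260,160:320],None,fx=4,fy=4,interpolation=cv2.INTER_CUBIC))"
```

```text
t 20.75 p [ 0.5545 -0.1853  0.2233] yaw 77.85 F [ 0.  -0.6  0.5] op 0.466
tilt rad/tan 0.0054 0.0139 dq 0.114
TCP in seat xy mm 4.05 -1.98 dyaw 0.15
```

View pics/side5.png

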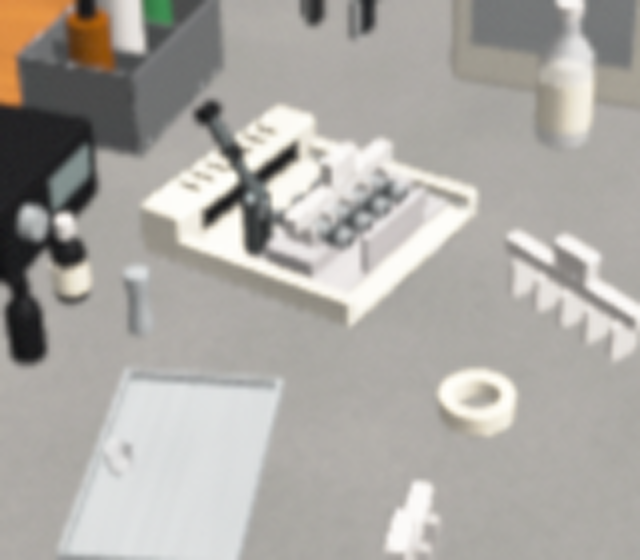

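View pics/w9.png

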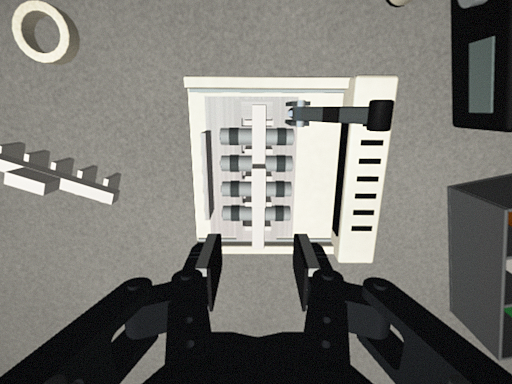

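Run:
```python
from h import *
im=cv2.imread('pics/w9.png')
cv2.imwrite('pics/w9c.png',cv2.resize(im[70:270,180:400],None,fx=3.5,fy=3,interpolation=cv2.INTER_CUBIC))
```

```text
(no output)
```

View pics/w9c.png

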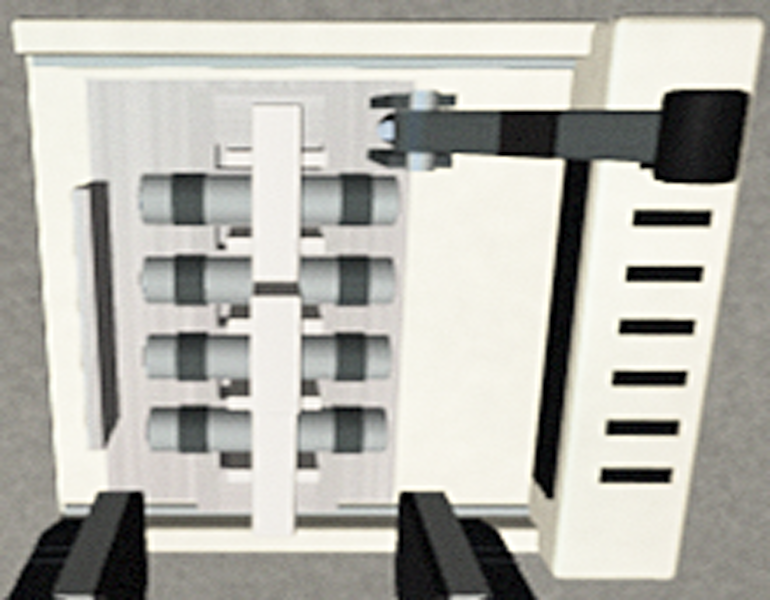

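Run:
```python
from h import *
import pickle
c=pickle.load(open('w9.pkl','rb')); g=lambda u,v:(180+u/3.5-.36,70+v/3-.33)
a=onz(c,g(276,102),.068);b=onz(c,g(274,533),.068);d=a-b;m=(a+b)/2
print(np.linalg.norm(d),np.degrees(np.arctan2(-d[0],d[1])),m,'rel',(m[:2]-SEAT)@EX,(m[:2]-SEAT)@EY)
# grips mid
for x0,x1,y,yy in [(140,398,199,45),(142,395,280,15),(143,390,356,-15),(148,387,429,-45)]:
    p=onz(c,g(x0,y),.04);q=onz(c,g(x1,y),.04);mm=(p+q)/2;print((mm[:2]-SEAT)@EX,(mm[:2]-SEAT)@EY-yy/1e3,np.linalg.norm(p-q))
t=onz(c,g(704,137),.142);print('tip',t,(t[:2]-SEAT)@EX,(t[:2]-SEAT)@EY)
t=onz(c,g(425,130),.074);print('hinge',(t[:2]-SEAT)@EX,(t[:2]-SEAT)@EY)
s=rel()
```

```text
0.15519684077540025 -12.374108978928316 [ 0.55720989 -0.18290757  0.068     ] rel 0.00615417334583253 0.0009246836471923428
0.0045004249508375305 -7.370446357202881e-05 0.08140025637775154
0.004364020978217281 -0.00023878131525761036 0.08205052967864235
0.003718734073256157 -0.00011401380317145084 0.08225701547092569
0.00406330536630185 -0.0003635587507433008 0.0817048596606973
tip [ 0.6587931  -0.13504955  0.142     ] 0.09521038739246995 0.06932445588251178
hinge 0.04724998881403841 0.06991331172208097
t 20.85 p [ 0.5544 -0.1852  0.222 ] yaw 77.85 F [-0.1  0.6 -0.3] op 0.465
tilt rad/tan 0.0046 0.0141 dq 0.047
TCP in seat xy mm 3.85 -1.89 dyaw 0.15
```

Call:
jog_arm(
  series=[
    [0.008,0.012,0,0],
    [0.012,0.022,0,0],
    [0.013,0.025,0,0],
    [0.013,0.025,0,0],
    [0.013,0.025,0,0],
    [0.01,0.018,0,0],
    [0.006,0.01,0,0],
    [0,0,0,0],
  ],
  grip=0.0,
)

```text
time: 21.52
eef_pos: [0.7044, -0.1372, 0.2102]
tcp_rot: [0.779, 0.627, 0.002, -0.01]
contact_force: [0.2, -0.6, -0.2]
opening: -0.002
```

```bash
sed -i 's/SEAT=np.array(\[.5510,-.1825\])/SEAT=np.array([.5559,-.1836])/' h.py; python3 -c "
from h import *
s=rel()"
```

```text
t 21.52 p [ 0.7044 -0.1372  0.2102] yaw 77.68 F [ 0.2 -0.6 -0.2] op -0.002
tilt rad/tan -0.0121 0.0164 dq 0.023
TCP in seat xy mm 135.18 77.0 dyaw -0.02
```

Call:
jog_arm(
  series=[
    [-0.004,0,0.006,0],
    [-0.004,0,0.01,0],
    [0,0,0.012,0],
    [0,0,0.012,0],
    [0,0,0.012,0],
    [0,0,0.01,0],
    [0,0,0.005,0],
    [0,0,0,0],
  ],
)

```text
time: 22.18
eef_pos: [0.6943, -0.1451, 0.1286]
tcp_rot: [0.78, 0.626, -0.002, -0.016]
contact_force: [-1.1, 0.8, -0.1]
opening: -0.004
```

```bash
python3 -c "
from h import *
s=rel()
cv2.imwrite('pics/w10.png',vision.read_camera('wrist')[:,:,::-1])
im=vision.read_camera('side')[:,:,::-1];cv2.imwrite('pics/side6.png',cv2.resize(im[100:240,160:320],None,fx=4,fy=4,interpolation=cv2.INTER_CUBIC))"
```

```text
t 22.18 p [ 0.6943 -0.1451  0.1286] yaw 77.51 F [-1.1  0.8 -0.1] op -0.004
tilt rad/tan -0.0263 0.0173 dq 0.015
TCP in seat xy mm 126.98 67.07 dyaw -0.19
```

View pics/side6.png

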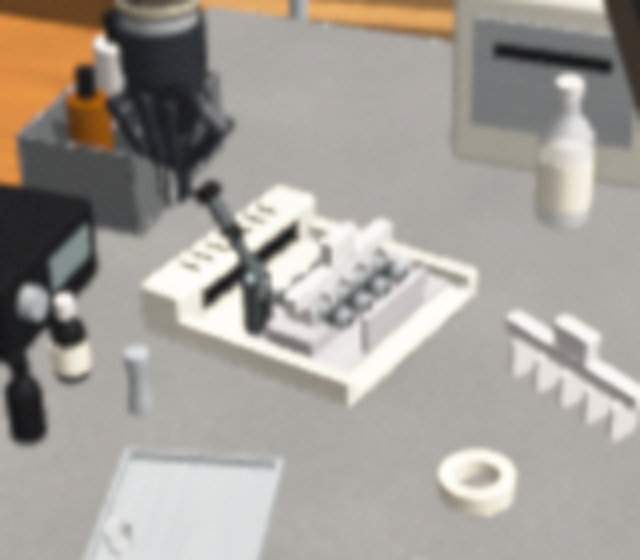

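View pics/w10.png

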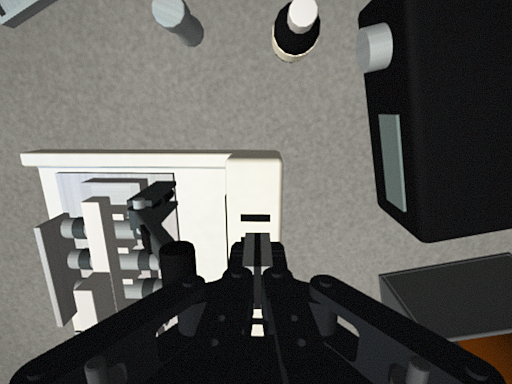

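Call:
jog_arm(
  series=[
    [0,0,-0.003,0.12],
    [0,0,-0.003,0.12],
    [0,0,-0.003,0.12],
    [0,0,0,0.12],
    [0,0,0,0.12],
    [0,0,0,0.12],
    [0,0,0,0.12],
    [0,0,0,0.12],
  ],
)

```text
time: 22.95
eef_pos: [0.701, -0.1466, 0.1505]
tcp_rot: [0.984, 0.177, -0.0, -0.008]
contact_force: [-0.2, -0.7, -0.4]
opening: -0.006
```

Call:
jog_arm(
  series=[
    [0,0,0,0.12],
    [0,0,0,0.12],
    [0,0,0,0.12],
    [0,0,0,0.12],
    [0,0,0,0.1],
    [0,0,0,0.04],
    [0,0,0,0],
    [0,0,0,0],
  ],
)

```text
time: 23.62
eef_pos: [0.7074, -0.1477, 0.1635]
tcp_rot: [0.989, -0.146, 0.008, -0.005]
contact_force: [-0.5, -0.2, 0.1]
opening: -0.001
```

```bash
python3 -c "
from h import *
s=rel();print(s['qpos'].round(2))"
```

```text
t 23.62 p [ 0.7074 -0.1477  0.1635] yaw -16.82 F [-0.5 -0.2  0.1] op -0.001
tilt rad/tan 0.0146 0.0117 dq 0.012
TCP in seat xy mm 140.38 67.33 dyaw -94.52
[-0.35  0.45  1.52  0.01  1.17  1.51]
```

Call:
jog_arm(
  series=[
    [0,-0.001,0.004,-0.04],
    [-0.004,-0.001,0.005,-0.035],
    [-0.006,-0.001,0.005,0],
    [-0.008,0,0.003,0],
    [-0.008,0,0,0],
    [-0.008,0,0,0],
    [-0.005,0,0,0],
    [-0.003,0,0,0],
  ],
)

```text
time: 24.28
eef_pos: [0.6702, -0.1363, 0.1512]
tcp_rot: [0.994, -0.106, 0.018, -0.003]
contact_force: [6.6, -0.8, -0.5]
opening: -0.002
```

```bash
python3 -c "
from h import *
s=rel()"
```

```text
t 24.28 p [ 0.6702 -0.1363  0.1512] yaw -12.2 F [ 6.6 -0.8 -0.5] op -0.002
tilt rad/tan 0.0359 0.01 dq 0.098
TCP in seat xy mm 101.56 70.54 dyaw -89.9
```

Call:
jog_arm(
  series=[
    [-0.008,0,0,0],
    [-0.01,0,0,0],
    [-0.01,0,0,0],
    [-0.01,0,0,0],
    [-0.01,0,0,0],
    [-0.01,0,0,0],
    [-0.006,0,0,0],
    [0,0,0,0],
  ],
)

```text
time: 24.95
eef_pos: [0.6252, -0.1265, 0.1684]
tcp_rot: [0.992, -0.109, 0.056, 0.001]
contact_force: [3.3, -1.0, -2.0]
opening: -0.001
```

```bash
python3 -c "
from h import *
s=rel()
cv2.imwrite('pics/w11.png',vision.read_camera('wrist')[:,:,::-1])
im=vision.read_camera('side')[:,:,::-1];cv2.imwrite('pics/side7.png',cv2.resize(im[100:240,160:320],None,fx=4,fy=4,interpolation=cv2.INTER_CUBIC))"
```

```text
t 24.95 p [ 0.6252 -0.1265  0.1684] yaw -12.53 F [ 3.3 -1.  -2. ] op -0.001
tilt rad/tan 0.1117 0.0078 dq 0.029
TCP in seat xy mm 55.51 70.59 dyaw -90.23
```

View pics/side7.png

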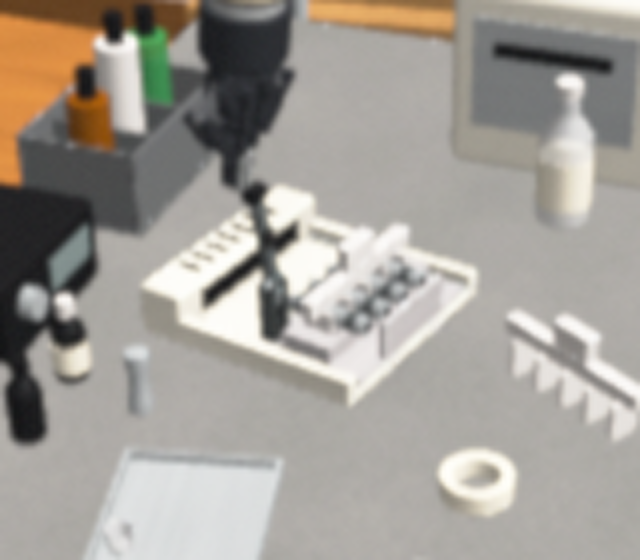

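Call:
jog_arm(
  series=[
    [0.03,0,-0.01,0],
    [0,0,0,0],
    [0,0,0,0],
    [0.03,0,-0.01,0],
    [0,0,0,0],
    [0,0,0,0],
    [0.02,0,-0.01,0],
    [0,0,0,0],
  ],
)

```text
time: 25.72
eef_pos: [0.688, -0.1402, 0.1904]
tcp_rot: [0.994, -0.109, 0.034, -0.003]
contact_force: [0.6, 0.2, 1.3]
opening: 0.001
```

```bash
python3 -c "
from h import *
s=rel()"
```

```text
t 25.72 p [ 0.688  -0.1402  0.1904] yaw -12.5 F [0.6 0.2 1.3] op 0.001
tilt rad/tan 0.0663 0.0118 dq 0.137
TCP in seat xy mm 119.85 70.53 dyaw -90.2
```

Call:
jog_arm(
  series=[
    [0.03,0,-0.015,0],
    [0,0,0,0],
    [0,0,0,0],
    [0.03,0,-0.015,0],
    [0,0,0,0],
    [0,0,0,0],
    [0.03,0,-0.015,0],
    [0,0,0,0],
  ],
)

```text
time: 26.38
eef_pos: [0.7532, -0.1532, 0.2135]
tcp_rot: [0.994, -0.108, 0.006, -0.008]
contact_force: [-0.6, -0.1, 1.3]
opening: -0.002
```

```bash
python3 -c "
from h import *
s=rel()"
```

```text
t 26.38 p [ 0.7532 -0.1532  0.2135] yaw -12.46 F [-0.6 -0.1  1.3] op -0.002
tilt rad/tan 0.0109 0.0181 dq 0.242
TCP in seat xy mm 186.32 71.79 dyaw -90.16
```

Call:
jog_arm(
  series=[
    [0.02,0,-0.005,0],
    [0,0,0,0],
    [0,0,0,0],
    [-0.003,0,0.004,0],
    [-0.006,0,0.006,0],
    [-0.007,0,0.007,0],
    [-0.008,0,0.007,0],
    [-0.008,0,0.007,0],
  ],
)

```text
time: 27.05
eef_pos: [0.733, -0.1477, 0.1827]
tcp_rot: [0.994, -0.108, 0.002, -0.009]
contact_force: [-0.3, -0.1, 0.2]
opening: 0.002
```

Call:
jog_arm(
  series=[
    [-0.008,0,0.007,0],
    [-0.008,0,0.007,0],
    [-0.008,0,0.007,0],
    [-0.008,0,0.007,0],
    [-0.007,0,0.006,0],
    [-0.006,0,0.005,0],
    [-0.004,0,0.003,0],
    [-0.002,0,0,0],
  ],
)

```text
time: 27.72
eef_pos: [0.6702, -0.132, 0.1359]
tcp_rot: [0.994, -0.108, -0.001, -0.01]
contact_force: [0.5, 0.3, 0.5]
opening: -0.007
```

```bash
python3 -c "
from h import *
s=rel()"
```

```text
t 27.72 p [ 0.6702 -0.132   0.1359] yaw -12.38 F [0.5 0.3 0.5] op -0.007
tilt rad/tan -0.0035 0.0188 dq 0.087
TCP in seat xy mm 100.68 74.77 dyaw -90.08
```

Call:
jog_arm(
  series=[
    [-0.004,0.002,0,0],
    [-0.005,0.002,0,0],
    [-0.005,0,0,0],
    [-0.005,0,0,0],
    [-0.005,0,0,0],
    [-0.005,0,0,0],
    [-0.005,0,0,0],
    [-0.005,0,0,0],
  ],
)

```text
time: 28.38
eef_pos: [0.6444, -0.1307, 0.1472]
tcp_rot: [0.994, -0.11, 0.025, -0.007]
contact_force: [4.5, -0.5, -0.5]
opening: 0.002
```

```bash
python3 -c "
from h import *
s=rel()"
```

```text
t 28.38 p [ 0.6444 -0.1307  0.1472] yaw -12.63 F [ 4.5 -0.5 -0.5] op 0.002
tilt rad/tan 0.049 0.019 dq 0.137
TCP in seat xy mm 75.18 70.57 dyaw -90.33
```

Call:
jog_arm(
  series=[
    [-0.012,0,0.004,0],
    [-0.014,0,0.004,0],
    [-0.015,0,0.004,0],
    [-0.015,0,0.004,0],
    [-0.012,0,0.004,0],
    [-0.01,0,0.003,0],
    [-0.008,0,0.003,0],
    [-0.006,0,0.003,0],
  ],
)

```text
time: 29.05
eef_pos: [0.5888, -0.1215, 0.1459]
tcp_rot: [0.991, -0.112, 0.08, 0.003]
contact_force: [2.1, -1.8, 1.2]
opening: -0.003
```

```bash
python3 -c "
from h import *
s=rel()
im=vision.read_camera('side')[:,:,::-1];cv2.imwrite('pics/side8.png',cv2.resize(im[100:240,160:320],None,fx=4,fy=4,interpolation=cv2.INTER_CUBIC))"
```

```text
t 29.05 p [ 0.5888 -0.1215  0.1459] yaw -12.9 F [ 2.1 -1.8  1.2] op -0.003
tilt rad/tan 0.159 0.0081 dq 0.193
TCP in seat xy mm 18.93 67.71 dyaw -90.6
```

View pics/side8.png

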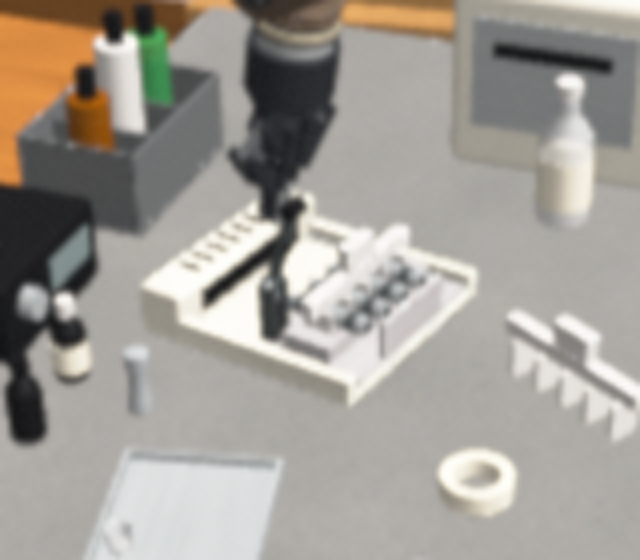

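Call:
jog_arm(
  series=[
    [-0.01,0,0.002,0],
    [-0.012,0,0.003,0],
    [-0.012,0,0.003,0],
    [-0.01,0,0.002,0],
    [-0.008,0,0.001,0],
    [-0.005,0,0,0],
    [0,0,0,0],
    [0,0,0,0],
  ],
)

```text
time: 29.77
eef_pos: [0.5219, -0.1048, 0.1127]
tcp_rot: [0.992, -0.112, 0.064, -0.001]
contact_force: [0.2, -0.4, -0.1]
opening: -0.0
```

```bash
python3 -c "
from h import *
s=rel()
im=vision.read_camera('side')[:,:,::-1];cv2.imwrite('pics/side9.png',cv2.resize(im[100:240,160:320],None,fx=4,fy=4,interpolation=cv2.INTER_CUBIC))"
```

```text
t 29.77 p [ 0.5219 -0.1048  0.1127] yaw -12.92 F [ 0.2 -0.4 -0.1] op -0.0
tilt rad/tan 0.1274 0.0124 dq 0.019
TCP in seat xy mm -50.03 69.71 dyaw -90.62
```

View pics/side9.png

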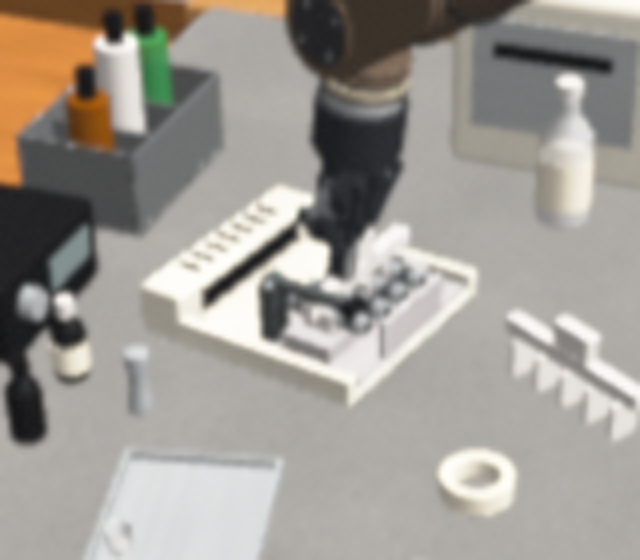

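Call:
jog_arm(
  series=[
    [0,0,-0.02,0],
    [0,0,-0.03,0],
    [0,0.01,-0.03,0],
    [0,0.015,-0.02,0],
    [0,0.015,0,0],
    [0,0.015,0,0],
    [0,0.01,0,0],
    [0,0,0,0],
  ],
)

```text
time: 30.48
eef_pos: [0.4968, -0.1703, 0.218]
tcp_rot: [0.992, -0.11, 0.065, 0.0]
contact_force: [-0.4, -0.2, -0.8]
opening: 0.003
```

```bash
python3 -c "
from h import *
import pickle
s=rel()
c=vision.get_calibration('wrist');pickle.dump(c,open('w12.pkl','wb'))
cv2.imwrite('pics/w12.png',vision.read_camera('wrist')[:,:,::-1])"
```

```text
t 30.48 p [ 0.4968 -0.1703  0.218 ] yaw -12.72 F [-0.4 -0.2 -0.8] op 0.003
tilt rad/tan 0.1266 0.0273 dq 0.016
TCP in seat xy mm -60.59 0.39 dyaw -90.42
```

View pics/w12.png

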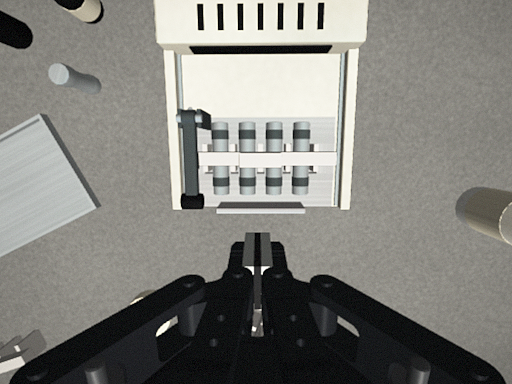

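Run:
```python
from h import *
import pickle
c=pickle.load(open('w12.pkl','rb'))
a=onz(c,(217,212),.052);b=onz(c,(305,212),.052);m=(a+b)/2;print(np.linalg.norm(a-b),m,'rel',(m[:2]-SEAT)@EX*1e3,(m[:2]-SEAT)@EY*1e3)
a=onz(c,(199,158),.068);b=onz(c,(335,158),.068);print(np.linalg.norm(a-b),((a+b)/2)[:2],(((a+b)/2)[:2]-SEAT)@EX)
im=cv2.imread('pics/w12.png')
cv2.imwrite('pics/w12c.png',cv2.resize(im[90:230,160:360],None,fx=3.9,fy=3.9,interpolation=cv2.INTER_CUBIC))
```

```text
0.09841777704607527 [ 0.48001091 -0.16765225  0.052     ] rel -77.54445295355629 -0.5850017249186166
0.13923411744158878 [ 0.5381081  -0.18675993] -0.016710331754977593
```

View pics/w12c.png

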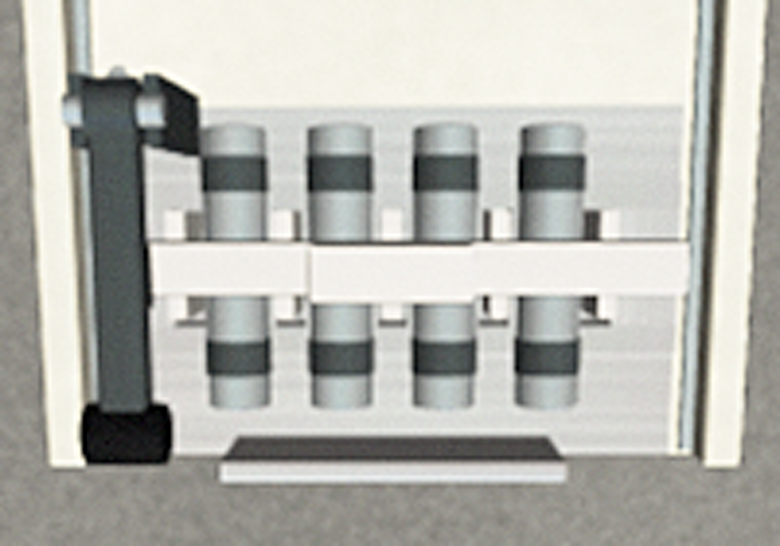

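Call:
jog_arm(
  series=[
    [-0.006,0,0,0],
    [-0.01,0,0,0],
    [-0.012,0,0,0],
    [-0.012,0,0.004,0],
    [-0.008,0,0.008,0],
    [-0.004,0,0.012,0],
    [-0.002,0,0.014,0],
    [-0.002,0,0.014,0],
  ],
)

```text
time: 31.2
eef_pos: [0.4446, -0.1521, 0.1551]
tcp_rot: [0.992, -0.108, 0.064, -0.001]
contact_force: [0.9, 0.8, -0.3]
opening: 0.002
```

```bash
python3 -c "
from h import *
s=rel()"
```

```text
t 31.2 p [ 0.4446 -0.1521  0.1551] yaw -12.43 F [ 0.9  0.8 -0.3] op 0.002
tilt rad/tan 0.1244 0.0302 dq 0.396
TCP in seat xy mm -115.5 7.08 dyaw -90.13
```

Call:
jog_arm(
  series=[
    [-0.001,0.003,0.014,0],
    [-0.001,0.003,0.015,0],
    [-0.001,0.001,0.016,0],
    [-0.001,0,0.016,0],
    [-0.001,0,0.015,0],
    [-0.001,0,0.012,0],
    [-0.001,0,0.008,0],
    [0,0,0,0],
  ],
)

```text
time: 31.87
eef_pos: [0.4402, -0.1495, 0.0438]
tcp_rot: [0.993, -0.105, 0.057, -0.005]
contact_force: [0.2, 0.6, -0.3]
opening: 0.005
```

```bash
python3 -c "
from h import *
s=rel()"
```

```text
t 31.87 p [ 0.4402 -0.1495  0.0438] yaw -12.17 F [ 0.2  0.6 -0.3] op 0.005
tilt rad/tan 0.1084 0.0354 dq 0.011
TCP in seat xy mm -120.34 8.7 dyaw -89.87
```

Call:
jog_arm(
  series=[
    [0.003,0.004,0.001,0],
    [0.004,0.004,0.001,0],
    [0.005,0.002,0,0],
    [0.006,0,0,0],
    [0.006,0,0,0],
    [0.006,0,0,0],
    [0.006,0,0,0],
    [0.006,0,0,0],
  ],
)

```text
time: 32.53
eef_pos: [0.478, -0.1687, 0.046]
tcp_rot: [0.993, -0.103, 0.05, -0.006]
contact_force: [-6.0, -1.2, 1.7]
opening: -0.002
```

```bash
python3 -c "
from h import *
s=rel()"
```

```text
t 32.53 p [ 0.478  -0.1687  0.046 ] yaw -11.94 F [-6.  -1.2  1.7] op -0.002
tilt rad/tan 0.0947 0.0352 dq 0.171
TCP in seat xy mm -79.28 -2.01 dyaw -89.64
```

Call:
jog_arm(
  series=[
    [0.008,0,0.001,0],
    [0.01,0,0.001,0],
    [0.01,0,0.001,0],
    [0.01,0,0.001,0],
    [0.01,0,0.001,0],
    [0.008,0,0.001,0],
    [0.006,0,0,0],
    [0.004,0,0,0],
  ],
)

```text
time: 33.2
eef_pos: [0.5361, -0.1812, 0.0452]
tcp_rot: [0.995, -0.099, 0.029, -0.009]
contact_force: [-16.9, -0.5, 11.4]
opening: -0.002
```

```bash
python3 -c "
from h import *
s=rel()"
```

```text
t 33.2 p [ 0.5361 -0.1812  0.0452] yaw -11.36 F [-16.9  -0.5  11.4] op -0.002
tilt rad/tan 0.0516 0.0301 dq 0.193
TCP in seat xy mm -19.9 -1.87 dyaw -89.06
```

Call:
jog_arm(
  series=[
    [0.004,0,0,0],
    [0.005,0,0,0],
    [0.005,0,0,0],
    [0.005,0,0,0],
    [0.005,0,0,0],
    [0.005,0,0,0],
    [0.004,0,0,0],
    [0.004,0,0,0],
  ],
)

```text
time: 33.87
eef_pos: [0.536, -0.181, 0.0452]
tcp_rot: [0.995, -0.089, -0.037, -0.019]
contact_force: [-14.9, 2.3, 11.7]
opening: -0.002
```

```bash
python3 -c "
from h import *
s=rel()
im=vision.read_camera('side')[:,:,::-1];cv2.imwrite('pics/side10.png',cv2.resize(im[100:240,160:320],None,fx=4,fy=4,interpolation=cv2.INTER_CUBIC))"
```

```text
t 33.87 p [ 0.536  -0.181   0.0452] yaw -10.19 F [-14.9   2.3  11.7] op -0.002
tilt rad/tan -0.0809 0.0201 dq 0.191
TCP in seat xy mm -20.0 -1.74 dyaw -87.89
```

View pics/side10.png

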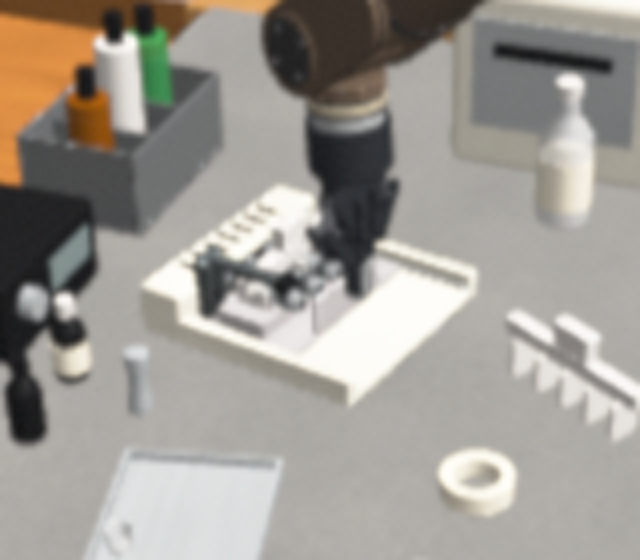

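Call:
jog_arm(
  series=[
    [-0.004,0,0,0],
    [-0.008,0,0,0],
    [-0.012,0,0,0],
    [-0.015,0,0,0],
    [-0.015,0,-0.005,0],
    [-0.01,0,-0.015,0],
    [-0.005,0,-0.02,0],
    [0,0,-0.02,0],
  ],
)

```text
time: 34.58
eef_pos: [0.4694, -0.1696, 0.109]
tcp_rot: [0.995, -0.089, -0.038, -0.02]
contact_force: [0.5, 0.3, -0.4]
opening: 0.001
```

Call:
jog_arm(
  series=[
    [0,0,-0.025,0],
    [0,0,-0.025,0],
    [0,0,-0.025,0],
    [0,0,-0.025,0],
    [0,0,-0.02,0],
    [0,0,-0.01,0],
    [0,0,0,0],
    [0,0,0,0],
  ],
)

```text
time: 35.25
eef_pos: [0.4817, -0.1761, 0.2512]
tcp_rot: [0.995, -0.089, -0.028, -0.017]
contact_force: [0.2, 0.3, 0.0]
opening: -0.002
```

```bash
python3 -c "
from h import *
import pickle
s=rel()
c=vision.get_calibration('wrist');pickle.dump(c,open('w13.pkl','wb'))
cv2.imwrite('pics/w13.png',vision.read_camera('wrist')[:,:,::-1])
cv2.imwrite('pics/side11.png',vision.read_camera('side')[:,:,::-1])"
```

```text
t 35.25 p [ 0.4817 -0.1761  0.2512] yaw -10.18 F [0.2 0.3 0. ] op -0.002
tilt rad/tan -0.0636 0.0183 dq 0.008
TCP in seat xy mm -74.04 -8.51 dyaw -87.88
```

View pics/w13.png

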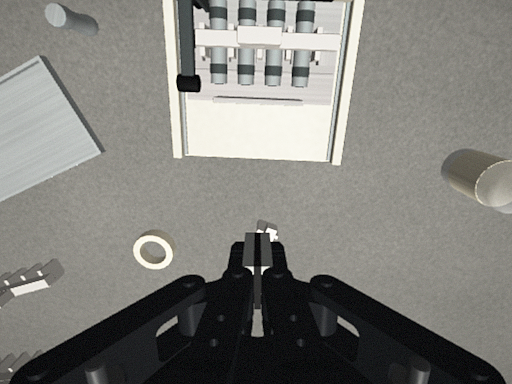

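View pics/side11.png

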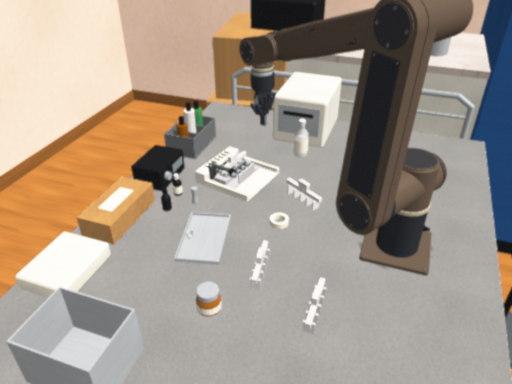

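Run:
```python
from h import *
import pickle
c=pickle.load(open('w13.pkl','rb'))
a=onz(c,(213,103),.052);b=onz(c,(302,103),.052);m=(a+b)/2;print(np.linalg.norm(a-b),m,'rel',(m[:2]-SEAT)@EX*1e3,(m[:2]-SEAT)@EY*1e3)
# displaced bystanders: diff side0 vs side11
d=cv2.absdiff(cv2.imread('pics/side0.png'),cv2.imread('pics/side11.png')).max(2)
n,l,s,ce=cv2.connectedComponentsWithStats((cv2.GaussianBlur(d,(5,5),0)>25).astype(np.uint8))
for i in range(1,n):
    if s[i,4]>15: print(s[i])
im=cv2.imread('pics/w13.png'); cv2.imwrite('pics/w13c.png',cv2.resize(im[0:120,150:370],None,fx=3.6,fy=3.6,interpolation=cv2.INTER_CUBIC))
```

```text
0.09833644690795867 [ 0.54826524 -0.18164927  0.052     ] rel -7.8750771795466115 0.279516891337448
[  239     0   235   236 23568]
[384   3  11   7  53]
[ 207  144   62   47 1529]
[400 152   4   9  26]
[436 155   7   7  24]
[205 208   7  12  61]
[205 229   5  11  35]
[205 243   8   7  47]
```

View pics/w13c.png

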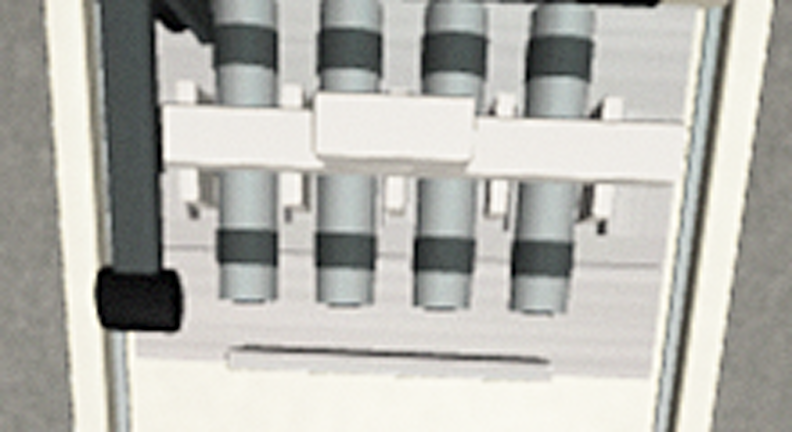

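```bash
python3 -c "
from h import *
print(workorder.sign_off())"
```

```text
the job is handed in; nothing more can be done
None
```

I handed the job in at about 35 s of the 67 s allowed. The comb is seated, the cam lever is shut on its spine, and the rack is pushed in to the dock's stop.

- **Comb:** I took the comb from the steel tray, which at 0.56 m was the farthest of the four look-alikes. I lowered it with all five teeth in their slots and pressed it down with about 15 N. The final view shows all five teeth in place.
- **Lever and rack:** I flipped the lever over its high point and it snapped shut on the spine. I then pushed the rack home. The push plate measured 69.7 mm further in than fully out, against a 70 mm stroke, and it did not move any further under about 15 N.
- **Other things:** Before-and-after side pictures differ only at the arm, the dock and the spot on the tray where the comb stood. The gripper is clear of everything.

Some things did not go cleanly:
- **Rack shift:** The rack slid about 5 mm in while I pressed the comb down, then back out to its end while I pushed the lever. Both came before the final push.
- **Lever push:** It took a second try, because the tool tilted under load and rode up on the first.
- **Early measurement:** My first top-camera estimate of the seat was about 5 mm off along the slide. I used the wrist-camera measurements instead.
- **Seated height:** I checked this only indirectly, by the tool height, the pressing force and the spine's measured length of 155.2 mm against 156 mm.

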